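# Clamp a shell-inlay panel in a four-bolt press

## Task

The glued inlay has to set under pressure: push the black panel that sticks out of the four-bolt press all the way in until it stops at the end stops, then tighten the four T-handled bolts crosswise (diagonal partner next), first a partial turn each with none yet tight, then round again by feel until all four are evenly hand-tight and the plate lies flat on the panel. Never run one side of the plate down ahead of the other and do not overtighten, or the shell cracks; leave the glue bottle, sanding block and ink pot where they stand.

Things in the scene. Friction and masses are not known exactly. Their poses are not given: they have to be found in the camera images.
- press: grey cast base on rubber feet, 210 x 180 x 20 mm, fixed. Origin: centre of its underside. x runs from the open front, where the panel goes in, to two small end stops (faces 67 mm beyond the origin); y is left seen from the front, z up. On it a cork bed, top 24 mm above the bench, and two short side rails 104 mm apart, 13 mm high.
- press_plate: loose aluminium plate, 150 (x) x 154 (y) x 10 mm, X of 7 mm ribs on top, held up by springs against the bolts' collars. Origin: centre of its metal underside, 50 mm above the bench when open; axes like the press's. Its cork facing stands 1.6 to 4.4 mm proud, not measured: it clears the panel by 2.6 to 5.4 mm at first, and where bolts get tight (0.8 to 1.9 rad on) must be felt.
- panel: black lacquered panel with shell inlay, 150 mm long (own y axis), 100 wide, 19 thick plus thin inlay, 0.17 kg, lying on the cork bed along the press's x and sticking out of its front. Origin: centre of its underside. Push at its front edge. Home, it touches both stops, its centre is 8 mm to the front of the press's origin, and its front edge shows 8 mm in front of the plate.
- bolt_fl: T-handled bolt, front left corner, -60, +62 mm from the press's origin in its x, y; opposite bolt_rr. Origin: centre of its bar, 96 mm above the bench at first. Bar (own x axis) 52 long, 12 wide, 16 high, on a 20 mm neck; a 25 mm collar, underside 36 mm below the origin, presses the plate. All four alike: clockwise from above tightens, comes down 20 mm a turn (3.2 mm per rad), stays where left.
- bolt_fr: T-handled bolt, front right corner, -60, -62 mm from the press's origin in its x, y; opposite bolt_rl. Origin: centre of its bar, 96 mm above the bench at first. As bolt_fl. All: runs free under 0.06 N m; once plate meets panel the moment climbs about 0.1 N m per 0.1 rad. Hand-tight is about 0.2 N m (0.15 to 0.25, some 25 N at the collar); over 0.3 is too much.
- bolt_rl: T-handled bolt, rear left corner, +60, +62 mm from the press's origin in its x, y; opposite bolt_fr. Origin: centre of its bar, 96 mm above the bench at first. As bolt_fl. A good first pass is 0.75 rad on each bolt (at least 0.4), which leaves all free; in the second pass all get tight at about the same height, within 0.5 mm.
- bolt_rr: T-handled bolt, rear right corner, +60, -62 mm from the press's origin in its x, y; opposite bolt_fl. Origin: centre of its bar, 96 mm above the bench at first. As bolt_fl. The first bolt made tight gains load when its opposite one is tightened, so stop the first at about 0.13 N m.
- glue_bottle: white glue bottle with a red spout, 41 x 42 x 132 mm, standing left of the press; origin at the centre of its foot. To be left alone.
- sanding_block: brown cork sanding block, 56 x 86 x 27 mm, lying right of the press, near the robot; origin at the centre of its underside. To be left alone.
- ink_pot: small white pot with a black rim, 36 mm across, 34 high, standing right of the press at the back; origin at the centre of its foot. To be left alone.

How it is judged:
On the way, in this order (a step that is already met when the one before it is completed fails the run):
1. the panel is pushed home against the two end stops (within 2.5 mm), the plate still clear of it (x of panel in the frame of press above -0.0105 m and contact force between press_plate and panel below 1 N), for 0.2 s.
2. first pass: all four bolts have come down at least 1 mm, none of them tight yet (each presses the plate with less than 12 N) (distance of each of bolt_fl, bolt_fr, bolt_rl, bolt_rr from where it was at the start of the episode above 0.001 m and contact force between each of bolt_fl, bolt_fr, bolt_rl, bolt_rr and press_plate below 12 N), for 0.2 s.
At the end, for the whole second after the job is handed in: all four bolt collars press on the plate with more than 12 N each, the plate presses the panel with more than 30 N, lies still and level (within 0.008 rad), and the panel is home (centre less than 10.5 mm to the front of the press's origin, that is within 2.5 mm of the stops) (contact force between each of bolt_fl, bolt_fr, bolt_rl, bolt_rr and press_plate above 12 N and contact force between press_plate and panel above 30 N and angle between press_plate's own z axis and vertical below 0.008 rad and x of panel in the frame of press above -0.0105 m and linear speed of press_plate below 0.01 m/s); the robot touches nothing.
It fails at once if a bolt was overtightened: one collar pressed the plate with more than 50 N (contact force between any of bolt_fl, bolt_fr, bolt_rl, bolt_rr and press_plate above 50 N).
It fails at once if the plate leaned by more than 0.028 rad (1.6 degrees) (angle between press_plate's own z axis and vertical above 0.028 rad).
It fails at once if not crosswise: two neighbouring bolts both stood more than 1.3 mm lower than both of the other two ((z of each of bolt_fl, bolt_fr in the frame of bolt_rl below -0.0013 m and z of each of bolt_fl, bolt_fr in the frame of bolt_rr below -0.0013 m) or (z of each of bolt_fl, bolt_rl in the frame of bolt_fr below -0.0013 m and z of each of bolt_fl, bolt_rl in the frame of bolt_rr below -0.0013 m) or (z of each of bolt_rr, bolt_fr in the frame of bolt_fl below -0.0013 m and z of each of bolt_rr, bolt_fr in the frame of bolt_rl below -0.0013 m) or (z of each of bolt_rr, bolt_rl in the frame of bolt_fl below -0.0013 m and z of each of bolt_rr, bolt_rl in the frame of bolt_fr below -0.0013 m)).
It fails at once if a bolt was made tight (over 12 N on the plate) before every bolt had come down at least 1 mm (contact force between any of bolt_fl, bolt_fr, bolt_rl, bolt_rr and press_plate above 12 N and distance of any of bolt_fl, bolt_fr, bolt_rl, bolt_rr from where it was at the start of the episode below 0.001 m).
It fails at once if the glue bottle, sanding block or ink pot was moved by more than 30 mm (distance of any of glue_bottle, sanding_block, ink_pot from where it was at the start of the episode above 0.03 m).
It also fails if it takes over 72 s, if anything falls off the work surface, if the arm or the gripper's body presses on something with over 40 N, if the wrist force passes 120 N, or if a joint passes its speed limit or range.

## Robot

A 6-joint arm with a two-finger parallel gripper is mounted at the origin on the work surface; the furniture and walls round the work are solid. World frame = base frame: x ahead of the robot, y to its left, z up, the work surface at z = 0. Lengths are in m, angles in rad, forces in N, time in s.
With the tool pointing down it reaches from about 0.275 to 0.975 m from the base axis. Payload 8.4 kg.
Tool frame: the origin (TCP) lies at the very end of the fingers, on their centre line; the grasp point (between the pads) lies 19 mm behind it (r.grip_depth is the distance from the TCP to the grasp point, in m); z points along the fingers, y is the direction in which the jaws open and shut (so a half turn about z gives the same grasp; the last joint's range is limited). The gripper opens to 92 mm and grips with 3 to 60 N. Pads are 20 mm wide; open, the fingers measure 128 mm over their backs; the gripper's body (75 mm by 189 mm) begins 69 mm behind the grasp point.
Start: joints at [1.27, 0.353, 1.633, -0, 1.155, -0.002], TCP at [0.184, 0.597, 0.215] pointing down, gripper open.
Joint ranges: [-2.63, 2.63], [-0.92, 2.1], [0.06, 2.66], [-1.3, 4.44], [0, 2.69], [-3.02, 3.02]. Speed limits (rad/s): [2.22, 2.22, 2.79, 3.14, 3.14, 3.14].

## Interface

Orientations are given as a rotation vector (axis times angle).
In Python, from rig import r gives the robot as it stands.
- The arm moves only by the tool drive_tool, never from a script. Its argument "deltas" is a list of rows, each an object of numbers: "tx", "ty", "tz": the shift along the tool's x, y, z in units of 40 mm (1.0 is 40 mm); "twist": the turn about the tool's z in units of 6 degrees (1.0 is 6 degrees). A call has exactly 5 rows; each row is the pose to reach, as a shift and turn from the pose commanded when the call began, along the tool's axes at that moment; what a row does not reach only later rows make up. A row lasts 1/12 s, in which the tool goes at most 41.7 mm and 7.16 degrees, less where a joint would pass 70% of its speed; a pose out of reach is approached as far as the arm can. A call with a gripper value outside its range is refused whole. "grip" is the closure, from 0 (fully open) to 1 (shut), set as the call begins (left out, the last holds). The fingers move at their own pace and stop on an object; "squeeze" is the grip in N (left out, the last holds). Time passes only in rows, so rows that repeat a pose let the fingers close, or fill a call up. It gives the time, the measured TCP pose, the force and the opening at its end, in the units of the state.
- r.state(): the state, without advancing time (a new reading comes with each control period).
- r.capture(name): name is "scene" or "top"; returns (picture, depth): 420x560x3 uint8, red, green, blue; 420x560 float32, m along the optical axis (not along the pixel's ray), 0 where there is no reading.
- r.get_calibration(name): a dict with "intrinsics" (3x3 intrinsics, pixels), "distortion" ([k1, k2, p1, p2, k3] as OpenCV has them; the pictures are not rectified), "world_from_camera" (4x4, takes a point from camera to world coordinates). Camera axes: x right, y down, z forward; pixel columns grow to the right and rows downward; lengths in m; the calibration is good to about 2 mm. A picture is of the moment at which its call begins. get_calibration takes no time and is no camera call.
- r.sign_off(): hands the job in, once; it reports no verdict.
The state is a dict: "t": time; "qpos": joint angles; "qd": joint speeds; "joint_efforts": joint torques, N m; "tcp_pos": TCP position; "ee_rot": TCP orientation; "force": force on the tool from outside, world axes, zero at the start; "torque": the same for the moment, N m; "width": finger opening in m.
Only numpy, scipy, OpenCV 4.12 (cv2) and the standard library are available. Lean on these libraries where they do the work, as an engineer would, in place of code of your own. Each camera call takes 0.05 s, during which the arm holds its last target. There are 200 camera calls.

## Working session

There is one attempt and no reset: what is moved stays moved. The work goes in short steps, Python scripts to look and compute and a tool call to move; the robot and the scene stay as the last step left them, time stands still between calls to the robot, and variables do not carry over. Pictures are saved under pics/ and viewed, about 8 in all and at most 12, crops included, and the job is handed in when it is done.

Besides the shell and the picture viewer there is one more tool, called after "Call:" as name([rows], argument=value, ...), one row to a line, values as JSON. drive_tool: Moves the arm, as the interface text tells. Its arguments: {"type":"object","properties":{"deltas":{"type":"array"},"grip":{"type":"number"},"squeeze":{"type":"number"}},"required":["deltas"]}

```bash
mkdir -p pics; ls
python3 - <<'E'
from rig import r
import cv2,numpy as np
for n in ("scene","top"):
    p,d=r.capture(n); np.save(f"{n}.npy",d); cv2.imwrite(f"pics/{n}0.png",p[:,:,::-1])
    c=r.get_calibration(n); print(n,c)
print(r.state())
a=cv2.imread("pics/scene0.png");b=cv2.imread("pics/top0.png")
E
```

```text
pics
scene {'intrinsics': array([[438.77138172,   0.        , 274.96251829],
       [  0.        , 438.77138172, 205.84828967],
       [  0.        ,   0.        ,   1.        ]]), 'distortion': array([-0.09785713,  0.        ,  0.        ,  0.        ,  0.        ]), 'world_from_camera': array([[ 0.87415081, -0.23390871,  0.42561377,  0.10981903],
       [-0.48563775, -0.42830267,  0.76204514, -0.60528958],
       [ 0.00404252, -0.87283649, -0.48799603,  0.53811622],
       [ 0.        ,  0.        ,  0.        ,  1.        ]])}
top {'intrinsics': array([[512.28830987,   0.        , 278.83067121],
       [  0.        , 512.28830987, 203.66306857],
       [  0.        ,   0.        ,   1.        ]]), 'distortion': array([-0.17237264,  0.        ,  0.        ,  0.        ,  0.        ]), 'world_from_camera': array([[-0.01956131, -0.99727028,  0.07119938,  0.41149008],
       [-0.9998074 ,  0.01939851, -0.00297733,  0.1063271 ],
       [ 0.00158804, -0.0712439 , -0.99745766,  1.11850945],
       [ 0.        ,  0.        ,  0.        ,  1.        ]])}
{'t': 0.1, 'qpos': array([ 1.26961827e+00,  3.53587295e-01,  1.63403493e+00,  2.18643202e-05,
        1.15519994e+00, -2.43383784e-03]), 'qd': array([ 9.03954279e-04, -1.80164945e-04, -7.54739783e-04, -1.75433444e-04,
       -1.12127382e-03,  2.22750155e-05]), 'joint_efforts': array([ 5.49725264e-04, -5.94904768e+01, -3.34928083e+01,  7.00103701e-02,
        1.84137997e-02, -4.92680738e-05]), 'tcp_pos': array([0.18383487, 0.59689853, 0.21394414]), 'ee_rot': array([-4.67506256e-01, -3.10640408e+00,  1.90421353e-03]), 'force': array([ 0.40518507, -0.28223127, -0.62362315]), 'torque': array([-0.03299299,  0.03328875,  0.01316255]), 'width': 0.09203917510008686}
```

View pics/scene0.png

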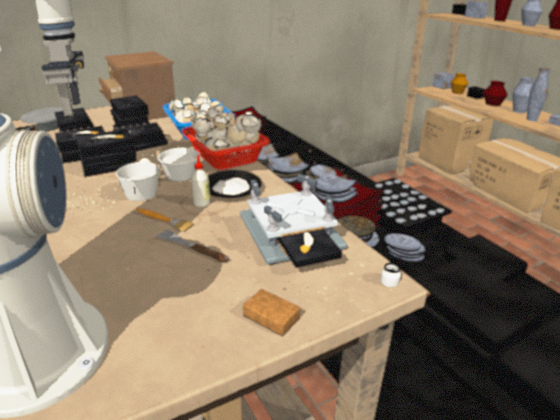

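View pics/top0.png

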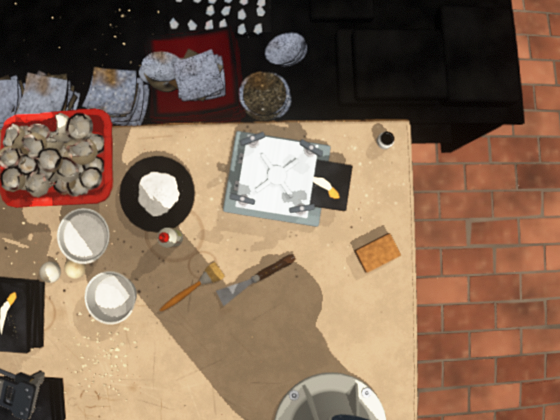

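The scene picture shows the press at about (290,225), with the panel sticking out of it toward the camera. In the top picture the plate centre is at (277,175), the panel sticks out to the right at (333,186), and the bolts are near (251,138), (311,144), (241,202) and (300,208).

```bash
cat > h.py <<'E'
from rig import r
import cv2,numpy as np
def cloud(n,d):
    c=r.get_calibration(n);K=c["intrinsics"];h,w=d.shape
    uv=np.stack(np.meshgrid(np.arange(w),np.arange(h)),-1).reshape(-1,1,2).astype(float)
    u=cv2.undistortPoints(uv,K,c["distortion"]).reshape(h,w,2)
    P=np.dstack([u*d[...,None],d]);T=c["world_from_camera"]
    return P@T[:3,:3].T+T[:3,3]
E
python3 - <<'E'
from h import *
d=np.load("top.npy");W=cloud("top",d);im=cv2.imread("pics/top0.png")
z=W[...,2]; roi=np.zeros(z.shape,bool);roi[120:230,215:360]=1
m=(roi&(z>.078)&(z<.13)).astype(np.uint8)
n,l,s,c=cv2.connectedComponentsWithStats(m)
for i in range(1,n):
    if s[i,4]<15: continue
    p=W[l==i]; rc=cv2.minAreaRect((p[:,:2]*1000).astype(np.float32))
    print("hi",c[i],s[i,4],p[:,2].max(),np.median(p,0),rc)
# plate bright
m=(roi&(z>.052)&(z<.072)).astype(np.uint8);p=W[m>0]
print("plate",m.sum(),cv2.minAreaRect((p[:,:2]*1000).astype(np.float32)))
g=im.max(2)
m=(roi&(z>.03)&(z<.055)&(g<60)).astype(np.uint8);
n,l,s,c=cv2.connectedComponentsWithStats(m);i=1+s[1:,4].argmax();p=W[l==i];print("panel",c[i],s[i,4],np.median(p[:,2]),cv2.minAreaRect((p[:,:2]*1000).astype(np.float32)))
cr=im[115:235,215:365];cv2.imwrite("pics/crop1.png",cv2.resize(cr,None,fx=5,fy=5,interpolation=cv2.INTER_CUBIC))
E
```

```text
hi [251.97959184 138.55102041] 196 0.10775078627083179 [0.6165089  0.15461471 0.1020397 ] ((617.7382202148438, 154.92185974121094), (18.418182373046875, 51.35406494140625), 12.888774871826172)
hi [310.22279793 147.70984456] 193 0.10679003521629404 [0.59489942 0.03851467 0.10186148] ((596.7186279296875, 37.086673736572266), (50.97047424316406, 18.13260841369629), 49.603965759277344)
hi [241.75418994 198.66480447] 179 0.10846082293937687 [0.49493848 0.17669504 0.10288115] ((495.70294189453125, 177.39112854003906), (51.24220657348633, 17.153743743896484), 79.9028549194336)
hi [300.88333333 208.11666667] 180 0.1074042604963481 [0.47435574 0.05944761 0.10269552] ((474.4161071777344, 59.287078857421875), (18.171222686767578, 51.883792877197266), 1.0892846584320068)
plate 4777 ((546.7205810546875, 107.40446472167969), (150.54373168945312, 154.48593139648438), 79.80558013916016)
panel [332.82711864 183.44491525] 1180 0.0424810004554067 ((525.9015502929688, -7.938663482666016), (73.67256164550781, 96.73631286621094), 80.01375579833984)
```

View pics/crop1.png

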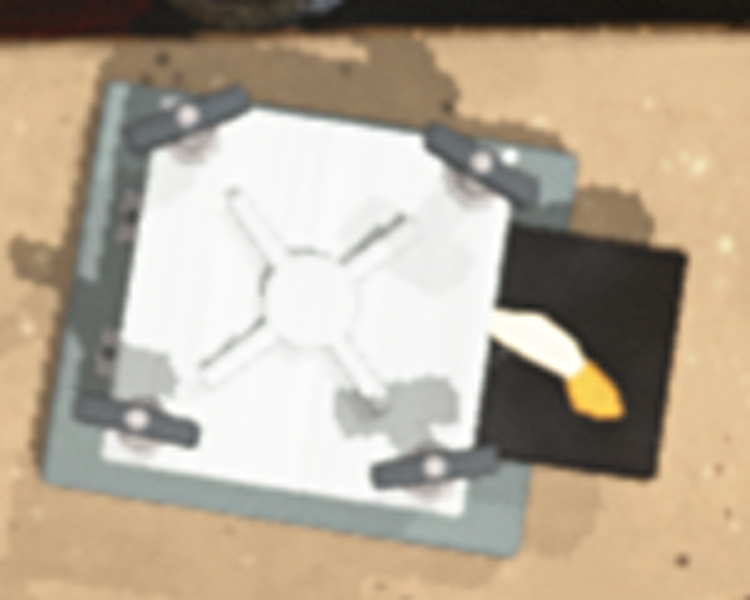

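The plate fit gives a press yaw of 79.8° and a centre at (0.547, 0.107). The predicted bolt positions agree with the measured ones to within 1–2 mm. Next I get the bar angles and write a move planner.

```bash
cat >> h.py <<'E'
from scipy.spatial.transform import Rotation as Ro
C=np.array([.5467,.1074]);A=np.radians(79.8);ex=np.array([np.cos(A),np.sin(A)]);ey=np.array([-ex[1],ex[0]])
def P(x,y): return C+x*ex+y*ey
B=dict(fl=(-.06,.062),fr=(-.06,-.062),rl=(.06,.062),rr=(.06,-.062))
def yaw(rv): y=Ro.from_rotvec(rv).as_matrix()[:,1]; return np.degrees(np.arctan2(y[1],y[0]))
def plan(wps,pos=None,yw=None,step=.95,tw=1.15):
    """wps: list of (x,y,z,jawyaw). prints calls"""
    s=r.state()
    pos=s["tcp_pos"] if pos is None else pos; yw=yaw(s["ee_rot"]) if yw is None else yw
    for w in wps:
        g=np.array(w[:3],float); gy=w[3]
        D=g-pos; T=yw-gy
        rows=max(np.linalg.norm(D)/.04/step,abs(T)/6/tw); n=max(1,int(np.ceil(rows/5-.02)))
        for k in range(n):
            a=np.radians(yw); ty=np.array([np.cos(a),np.sin(a)]); tx=np.array([-ty[1],ty[0]])
            d=D/n/.04
            print("call end: tx %.2f ty %.2f tz %.2f twist %.2f"%(d[:2]@tx,d[:2]@ty,-d[2],T/n/6)); yw-=T/n
        pos=g; print("  ->",np.round(g,4),round(gy,1))
def stat():
    s=r.state(); p=s["tcp_pos"]-np.r_[C,0]
    print("t %.2f tcp"%s["t"],np.round(s["tcp_pos"],4),"press",np.round([p[:2]@ex,p[:2]@ey],4),"yaw %.1f"%yaw(s["ee_rot"]),"F",np.round(s["force"],1),"T",np.round(s["torque"],3),"j6 q %.3f eff %.3f"%(s["qpos"][5],s["joint_efforts"][5]),"w %.4f"%s["width"])
E
python3 - <<'E'
from h import *
im=cv2.imread("pics/top0.png");c=r.get_calibration("top");K=c["intrinsics"];T=c["world_from_camera"]
W=cloud("top",np.load("top.npy"));z=W[...,2]
R=Ro.from_rotvec(r.state()["ee_rot"]).as_matrix();print(R.round(3))
for n,(a,b) in B.items():
    q=P(a,b); near=np.hypot(W[...,0]-q[0],W[...,1]-q[1])<.04
    m=near&(z>.092)&(z<.12); v,u=np.nonzero(m)
    n_=cv2.undistortPoints(np.c_[u,v].astype(float)[:,None],K,c["distortion"]).reshape(-1,2)
    d=np.c_[n_,np.ones(len(n_))]@T[:3,:3].T; w=T[:3,3]+d*((.104-T[2,3])/d[:,2])[:,None]
    w=w[:,:2];mu=w.mean(0);e,V=np.linalg.eigh(np.cov(w.T));t=V[:,1]
    rc=cv2.minAreaRect((w*1000).astype(np.float32))
    print(n,q.round(4),mu.round(4),"yaw %.1f"%(np.degrees(np.arctan2(t[1],t[0]))%180),rc[1],rc[2])
plan([(*P(-.185,0),.14,-10.2),(*P(-.185,0),.031,-10.2)])
E
```

```text
[[-0.956  0.294 -0.   ]
 [ 0.294  0.956 -0.001]
 [ 0.    -0.001 -1.   ]]
fl [0.4751 0.0593] [0.4746 0.0596] yaw 97.0 (14.273545265197754, 51.78778076171875) 5.217168807983398
fr [0.5971 0.0374] [0.5961 0.0378] yaw 57.8 (51.336082458496094, 14.682215690612793) 57.563838958740234
rl [0.4963 0.1774] [0.4956 0.1768] yaw 73.7 (51.78059005737305, 13.92568302154541) 72.15620422363281
rr [0.6183 0.1555] [0.6171 0.1549] yaw 109.5 (16.436904907226562, 51.53889846801758) 19.114938735961914
call end: tx -3.21 ty -3.40 tz 0.46 twist 3.46
call end: tx -4.21 ty -2.05 tz 0.46 twist 3.46
call end: tx -4.66 ty -0.42 tz 0.46 twist 3.46
call end: tx -4.50 ty 1.26 tz 0.46 twist 3.46
  -> [ 0.5139 -0.0747  0.14  ] -10.2
call end: tx 0.00 ty 0.00 tz 2.73 twist -0.00
  -> [ 0.5139 -0.0747  0.031 ] -10.2
```

Call:
drive_tool([
  {"tx": -0.64,"ty": -0.68,"tz": 0.09,"twist": 0.69},
  {"tx": -1.28,"ty": -1.36,"tz": 0.18,"twist": 1.38},
  {"tx": -1.93,"ty": -2.04,"tz": 0.28,"twist": 2.08},
  {"tx": -2.57,"ty": -2.72,"tz": 0.37,"twist": 2.77},
  {"tx": -3.21,"ty": -3.4,"tz": 0.46,"twist": 3.46},
], grip=0.46)

```text
t: 0.52
tcp_pos: [0.2669, 0.4277, 0.1957]
ee_rot: [-1.024, -2.97, 0.001]
force: [1.1, 0.2, 0.4]
width: 0.0604
```

Call:
drive_tool([
  {"tx": -0.84,"ty": -0.41,"tz": 0.09,"twist": 0.69},
  {"tx": -1.68,"ty": -0.82,"tz": 0.18,"twist": 1.38},
  {"tx": -2.53,"ty": -1.23,"tz": 0.28,"twist": 2.08},
  {"tx": -3.37,"ty": -1.64,"tz": 0.37,"twist": 2.77},
  {"tx": -4.21,"ty": -2.05,"tz": 0.46,"twist": 3.46},
])

```text
t: 0.93
tcp_pos: [0.3494, 0.2596, 0.1776]
ee_rot: [1.543, 2.737, -0.0]
force: [0.2, 0.3, -0.2]
width: 0.0494
```

Call:
drive_tool([
  {"tx": -0.93,"ty": -0.08,"tz": 0.09,"twist": 0.69},
  {"tx": -1.86,"ty": -0.17,"tz": 0.18,"twist": 1.38},
  {"tx": -2.8,"ty": -0.25,"tz": 0.28,"twist": 2.08},
  {"tx": -3.73,"ty": -0.34,"tz": 0.37,"twist": 2.77},
  {"tx": -4.66,"ty": -0.42,"tz": 0.46,"twist": 3.46},
])

```text
t: 1.35
tcp_pos: [0.4322, 0.0916, 0.1592]
ee_rot: [-2.011, -2.414, -0.0]
force: [0.3, 0.9, 1.2]
width: 0.0496
```

Call:
drive_tool([
  {"tx": -0.9,"ty": 0.25,"tz": 0.09,"twist": 0.69},
  {"tx": -1.8,"ty": 0.5,"tz": 0.18,"twist": 1.38},
  {"tx": -2.7,"ty": 0.76,"tz": 0.28,"twist": 2.08},
  {"tx": -3.6,"ty": 1.01,"tz": 0.37,"twist": 2.77},
  {"tx": -4.5,"ty": 1.26,"tz": 0.46,"twist": 3.46},
])

```text
t: 1.77
tcp_pos: [0.5148, -0.0761, 0.1406]
ee_rot: [-2.413, -2.011, 0.0]
force: [0.8, 0.6, 0.3]
width: 0.0496
```

Call:
drive_tool([
  {"tz": 0.6},
  {"tz": 1.2},
  {"tz": 1.8},
  {"tz": 2.4},
  {"tz": 2.74},
])

```text
schema error: expected keys tx, ty, tz, twist
```

Call:
drive_tool([
  {"tx": 0.1},
  {"tx": 0.25},
  {"tx": 0.4},
  {"tx": 0.6},
  {"tx": 0.8},
])

```text
schema error: expected keys tx, ty, tz, twist
```

Call:
drive_tool([
  {"tx": 0.25},
  {"tx": 0.5},
  {"tx": 0.75},
  {"tx": 1.0},
  {"tx": 1.2},
])

```text
schema error: expected keys tx, ty, tz, twist
```

Run:
```python
from h import *
stat()
p,d=r.capture("top");cv2.imwrite("pics/top1.png",p[:,:,::-1]);stat()
p,d=r.capture("scene");a=p[:,:,::-1][170:290,220:370];cv2.imwrite("pics/c2.png",cv2.resize(a,None,fx=5,fy=5,interpolation=cv2.INTER_CUBIC))
```

```text
t 1.77 tcp [ 0.5148 -0.0761  0.1406] press [-0.1862 -0.0011] yaw -10.4 F [0.8 0.6 0.3] T [-0.047  0.063  0.008] j6 q 0.031 eff -0.313 w 0.0496
t 1.82 tcp [ 0.5181 -0.0808  0.1405] press [-0.1903 -0.0052] yaw -10.7 F [ 3.1 -3.3  0.2] T [-0.211 -0.056  0.   ] j6 q 0.033 eff -0.198 w 0.0496
```

View pics/c2.png

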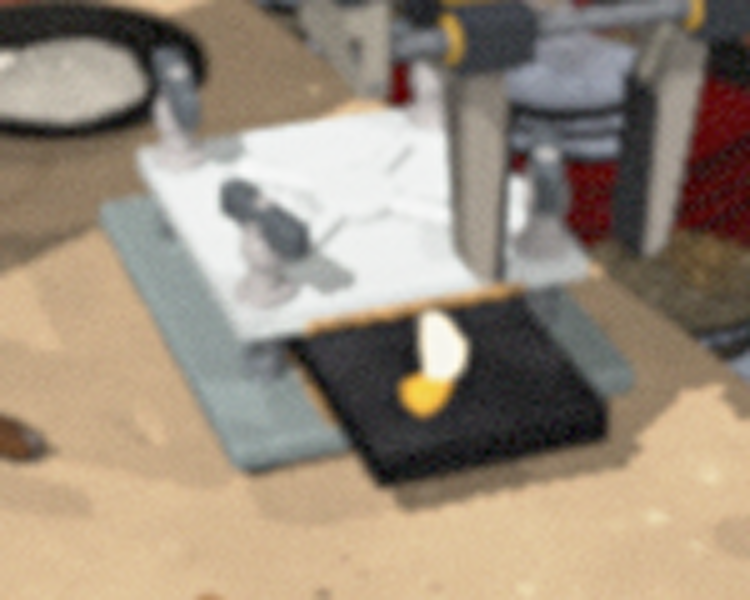

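The picture shows the tool still hovering, because rows need all four keys. The panel is untouched: its front edge runs from (380,480) to (605,430) in the crop. I'm sending the moves again with full rows.

Call:
drive_tool([
  {"tx": 0,"ty": 0,"tz": 0.6,"twist": 0},
  {"tx": 0,"ty": 0,"tz": 1.2,"twist": 0},
  {"tx": 0,"ty": 0,"tz": 1.8,"twist": 0},
  {"tx": 0,"ty": 0,"tz": 2.4,"twist": 0},
  {"tx": 0,"ty": 0,"tz": 2.74,"twist": 0},
])

```text
t: 2.28
tcp_pos: [0.5126, -0.0733, 0.0291]
ee_rot: [-2.407, -2.016, 0.003]
force: [0.2, -0.2, -0.3]
width: 0.0496
```

Call:
drive_tool([
  {"tx": 0.1,"ty": 0,"tz": 0,"twist": 0},
  {"tx": 0.25,"ty": 0,"tz": 0,"twist": 0},
  {"tx": 0.4,"ty": 0,"tz": 0,"twist": 0},
  {"tx": 0.6,"ty": 0,"tz": 0,"twist": 0},
  {"tx": 0.8,"ty": 0,"tz": 0,"twist": 0},
])

```text
t: 2.7
tcp_pos: [0.5211, -0.0418, 0.0325]
ee_rot: [2.408, 2.016, 0.002]
force: [-0.4, -1.2, 2.4]
width: 0.0496
```

Call:
drive_tool([
  {"tx": 0.2,"ty": 0,"tz": 0,"twist": 0},
  {"tx": 0.4,"ty": 0,"tz": 0,"twist": 0},
  {"tx": 0.6,"ty": 0,"tz": 0,"twist": 0},
  {"tx": 0.8,"ty": 0,"tz": 0,"twist": 0},
  {"tx": 1.0,"ty": 0,"tz": 0,"twist": 0},
])

```text
t: 3.12
tcp_pos: [0.5274, -0.0025, 0.0315]
ee_rot: [2.409, 2.016, 0.0]
force: [-0.6, -2.5, 3.6]
width: 0.0497
```

Run:
```python
from h import *
stat()
```

```text
t 3.12 tcp [ 0.5274 -0.0025  0.0315] press [-0.1116 -0.0005] yaw -10.2 F [-0.6 -2.5  3.6] T [-0.541  0.11   0.017] j6 q 0.170 eff -0.304 w 0.0497
```

Call:
drive_tool([
  {"tx": 0.1,"ty": 0,"tz": 0,"twist": 0},
  {"tx": 0.2,"ty": 0,"tz": 0,"twist": 0},
  {"tx": 0.28,"ty": 0,"tz": 0,"twist": 0},
  {"tx": 0.34,"ty": 0,"tz": 0,"twist": 0},
  {"tx": 0.38,"ty": 0,"tz": 0,"twist": 0},
])

```text
t: 3.53
tcp_pos: [0.5299, 0.0118, 0.0313]
ee_rot: [-2.409, -2.016, 0.0]
force: [-0.1, -3.1, 1.9]
width: 0.0497
```

Call:
drive_tool([
  {"tx": 0.02,"ty": 0,"tz": 0,"twist": 0},
  {"tx": 0.04,"ty": 0,"tz": 0,"twist": 0},
  {"tx": 0.06,"ty": 0,"tz": 0,"twist": 0},
  {"tx": 0.08,"ty": 0,"tz": 0,"twist": 0},
  {"tx": 0.08,"ty": 0,"tz": 0,"twist": 0},
])

```text
t: 3.95
tcp_pos: [0.5305, 0.0149, 0.0313]
ee_rot: [-2.409, -2.016, 0.0]
force: [-0.6, -1.5, 0.8]
width: 0.0498
```

Run:
```python
from h import *
stat()
```

```text
t 3.95 tcp [0.5305 0.0149 0.0313] press [-0.0939 -0.0004] yaw -10.2 F [-0.6 -1.5  0.8] T [-0.237  0.132 -0.028] j6 q 0.203 eff 0.021 w 0.0498
```

Call:
drive_tool([
  {"tx": 0.02,"ty": 0,"tz": 0,"twist": 0},
  {"tx": 0.04,"ty": 0,"tz": 0,"twist": 0},
  {"tx": 0.06,"ty": 0,"tz": 0,"twist": 0},
  {"tx": 0.06,"ty": 0,"tz": 0,"twist": 0},
  {"tx": 0.06,"ty": 0,"tz": 0,"twist": 0},
])

```text
t: 4.37
tcp_pos: [0.5306, 0.0154, 0.0314]
ee_rot: [2.407, 2.016, -0.003]
force: [-1.6, -14.5, 3.0]
width: 0.0496
```

Run:
```python
from h import *
stat()
```

```text
t 4.37 tcp [0.5306 0.0154 0.0314] press [-0.0934 -0.0004] yaw -10.1 F [ -1.6 -14.5   3. ] T [-2.643  0.223 -0.016] j6 q 0.207 eff -0.053 w 0.0496
```

The panel is home: the tool stopped at -0.0934 m (predicted -0.093) with 14.5 N against it. Next I retract and go to bolt_fl.

Run:
```python
from h import *
print("fl");plan([(*P(-.125,0),.031,-10.2),(*P(-.11,.02),.135,-10.2),(*P(*B["fl"]),.125,6),(*P(*B["fl"]),.079,6)])
print("twist");plan([(*P(*B["fl"]),.079-.0024,6-43)],pos=np.r_[P(*B["fl"]),.079],yw=6)
print("to rr");q=P(*B["rr"]);plan([(*P(*B["fl"]),.125,-37),(*q,.125,19),(*q,.079,19),(*q,.0766,-24)],pos=np.r_[P(*B["fl"]),.0766],yw=-37)
```

```text
fl
call end: tx -0.79 ty -0.01 tz 0.01 twist 0.02
  -> [ 0.5246 -0.0156  0.031 ] -10.2
call end: tx 0.38 ty -0.50 tz -2.60 twist 0.00
  -> [0.5075 0.0027 0.135 ] -10.2
call end: tx 1.25 ty -1.05 tz 0.25 twist -2.70
  -> [0.4751 0.0593 0.125 ] 6
call end: tx 0.00 ty 0.00 tz 1.15 twist 0.00
  -> [0.4751 0.0593 0.079 ] 6
twist
call end: tx 0.00 ty 0.00 tz 0.03 twist 3.58
call end: tx 0.00 ty 0.00 tz 0.03 twist 3.58
  -> [0.4751 0.0593 0.0766] -37
to rr
call end: tx 0.00 ty 0.00 tz -1.21 twist 0.00
  -> [0.4751 0.0593 0.125 ] -37
call end: tx 2.04 ty 0.71 tz -0.00 twist -4.67
call end: tx 1.47 ty 1.58 tz -0.00 twist -4.67
  -> [0.6183 0.1555 0.125 ] 19
call end: tx 0.00 ty 0.00 tz 1.15 twist 0.00
  -> [0.6183 0.1555 0.079 ] 19
call end: tx 0.00 ty 0.00 tz 0.03 twist 3.58
call end: tx 0.00 ty 0.00 tz 0.03 twist 3.58
  -> [0.6183 0.1555 0.0766] -24
```

Call:
drive_tool([
  {"tx": -0.17,"ty": 0,"tz": 0,"twist": 0},
  {"tx": -0.4,"ty": 0,"tz": 0,"twist": 0},
  {"tx": -0.7,"ty": 0,"tz": 0,"twist": 0},
  {"tx": -0.83,"ty": 0,"tz": 0,"twist": 0},
  {"tx": -0.83,"ty": 0,"tz": 0,"twist": 0},
])

```text
t: 4.78
tcp_pos: [0.5247, -0.0167, 0.0313]
ee_rot: [-2.411, -2.014, 0.0]
force: [0.9, -0.0, 0.7]
width: 0.0499
```

Call:
drive_tool([
  {"tx": 0,"ty": 0,"tz": -0.5,"twist": 0},
  {"tx": 0,"ty": 0,"tz": -1.1,"twist": 0},
  {"tx": 0.1,"ty": -0.1,"tz": -1.7,"twist": 0},
  {"tx": 0.25,"ty": -0.3,"tz": -2.3,"twist": 0},
  {"tx": 0.38,"ty": -0.5,"tz": -2.6,"twist": 0},
])

```text
t: 5.2
tcp_pos: [0.5092, 0.0033, 0.138]
ee_rot: [2.409, 2.014, 0.004]
force: [0.5, 0.2, 1.0]
width: 0.0495
```

Call:
drive_tool([
  {"tx": 0.3,"ty": -0.25,"tz": 0.0,"twist": -0.54},
  {"tx": 0.65,"ty": -0.55,"tz": 0.1,"twist": -1.2},
  {"tx": 1.0,"ty": -0.85,"tz": 0.2,"twist": -2.0},
  {"tx": 1.2,"ty": -1.0,"tz": 0.25,"twist": -2.7},
  {"tx": 1.25,"ty": -1.05,"tz": 0.25,"twist": -2.7},
])

```text
t: 5.62
tcp_pos: [0.4744, 0.0608, 0.125]
ee_rot: [-2.096, -2.339, 0.001]
force: [0.0, 0.1, -0.7]
width: 0.0496
```

Run:
```python
from h import *
stat();plan([(*P(*B["fl"]),.125,6),(*P(*B["fl"]),.079,6)])
p,d=r.capture("top");cv2.imwrite("pics/top2.png",p[:,:,::-1]);cr=p[115:235,215:365,::-1];cv2.imwrite("pics/crop3.png",cv2.resize(cr,None,fx=5,fy=5,interpolation=cv2.INTER_CUBIC))
stat()
```

```text
t 5.62 tcp [0.4744 0.0608 0.125 ] press [-0.0587  0.0629] yaw 6.3 F [ 0.   0.1 -0.7] T [-0.102  0.08  -0.056] j6 q 0.014 eff -1.157 w 0.0496
call end: tx -0.04 ty 0.01 tz 0.00 twist 0.05
  -> [0.4751 0.0593 0.125 ] 6
call end: tx 0.00 ty 0.00 tz 1.15 twist 0.00
  -> [0.4751 0.0593 0.079 ] 6
t 5.67 tcp [0.4748 0.0605 0.1253] press [-0.0589  0.0625] yaw 6.0 F [0.4 0.3 0.8] T [-0.09   0.076  0.006] j6 q 0.018 eff -0.729 w 0.0494
```

View pics/crop3.png

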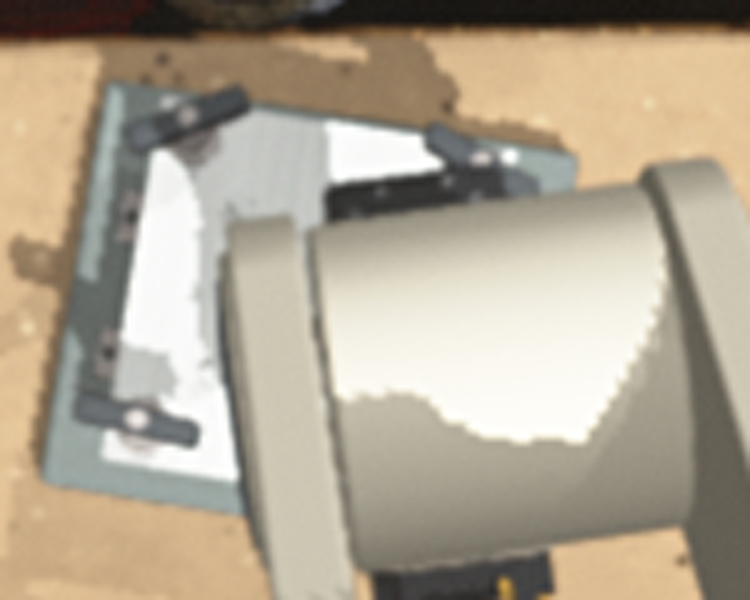

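The arm covers the front of the press in this picture, and the other three bolts are unchanged. The tool is over bolt_fl within about 1 mm, so I descend and grip.

Call:
drive_tool([
  {"tx": -0.02,"ty": 0,"tz": 0.3,"twist": 0},
  {"tx": -0.03,"ty": 0,"tz": 0.6,"twist": 0},
  {"tx": -0.03,"ty": 0,"tz": 0.9,"twist": 0},
  {"tx": -0.03,"ty": 0,"tz": 1.1,"twist": 0},
  {"tx": -0.03,"ty": 0,"tz": 1.15,"twist": 0},
])

```text
t: 6.08
tcp_pos: [0.4753, 0.058, 0.0783]
ee_rot: [-2.103, -2.332, 0.002]
force: [-0.4, -0.5, -0.0]
width: 0.0498
```

Call:
drive_tool([
  {"tx": 0,"ty": 0,"tz": 0,"twist": 0},
  {"tx": 0,"ty": 0,"tz": 0,"twist": 0},
  {"tx": 0,"ty": 0,"tz": 0,"twist": 0},
  {"tx": 0,"ty": 0,"tz": 0,"twist": 0},
  {"tx": 0,"ty": 0,"tz": 0,"twist": 0},
], grip=1.0, squeeze=25)

```text
t: 6.5
tcp_pos: [0.476, 0.0585, 0.0798]
ee_rot: [2.101, 2.335, 0.001]
force: [0.1, -0.3, 0.7]
width: 0.0183
```

Run:
```python
from h import *
stat()
```

```text
t 6.50 tcp [0.476  0.0585 0.0798] press [-0.0607  0.0609] yaw 6.0 F [ 0.1 -0.3  0.7] T [-0.085  0.008 -0.009] j6 q 0.014 eff 0.004 w 0.0183
```

Call:
drive_tool([
  {"tx": 0,"ty": 0,"tz": 0,"twist": 0},
  {"tx": 0,"ty": 0,"tz": 0,"twist": 0},
  {"tx": 0,"ty": 0,"tz": 0.0,"twist": 0.3},
  {"tx": 0,"ty": 0,"tz": 0.01,"twist": 1.0},
  {"tx": 0,"ty": 0,"tz": 0.02,"twist": 2.0},
])

```text
t: 6.92
tcp_pos: [0.4771, 0.0586, 0.0792]
ee_rot: [2.336, 2.099, 0.004]
force: [3.8, 0.4, 1.2]
width: 0.0141
```

Run:
```python
from h import *
stat()
```

```text
t 6.92 tcp [0.4771 0.0586 0.0792] press [-0.0604  0.0598] yaw -6.1 F [3.8 0.4 1.2] T [-0.018 -0.578  0.066] j6 q 0.226 eff -2.730 w 0.0141
```

Call:
drive_tool([
  {"tx": 0,"ty": 0,"tz": 0.01,"twist": 1.0},
  {"tx": 0,"ty": 0,"tz": 0.02,"twist": 2.0},
  {"tx": 0,"ty": 0,"tz": 0.03,"twist": 3.0},
  {"tx": 0,"ty": 0,"tz": 0.04,"twist": 4.0},
  {"tx": 0,"ty": 0,"tz": 0.05,"twist": 5.0},
])

```text
t: 7.33
tcp_pos: [0.4773, 0.0586, 0.0775]
ee_rot: [2.801, 1.42, 0.005]
force: [3.0, -0.7, 4.9]
width: 0.014
```

Run:
```python
from h import *
stat()
```

```text
t 7.33 tcp [0.4773 0.0586 0.0775] press [-0.0604  0.0597] yaw -36.2 F [ 3.  -0.7  4.9] T [-0.144 -0.461  0.084] j6 q 0.752 eff -2.018 w 0.0140
```

Call:
drive_tool([
  {"tx": 0,"ty": 0,"tz": 0,"twist": 0},
  {"tx": 0,"ty": 0,"tz": 0,"twist": 0},
  {"tx": 0,"ty": 0,"tz": -0.4,"twist": 0},
  {"tx": 0,"ty": 0,"tz": -0.9,"twist": 0},
  {"tx": 0,"ty": 0,"tz": -1.2,"twist": 0},
], grip=0.5)

```text
t: 7.75
tcp_pos: [0.4751, 0.0584, 0.1255]
ee_rot: [-2.795, -1.433, 0.002]
force: [0.8, 0.4, 0.4]
width: 0.0449
```

Run:
```python
from h import *
stat()
q=P(*B["rr"])+np.array([.001,-.0005]);plan([(*q,.125,19),(*q,.079,19)])
```

```text
t 7.75 tcp [0.4751 0.0584 0.1255] press [-0.0609  0.0618] yaw -35.7 F [0.8 0.4 0.4] T [-0.034  0.112 -0.014] j6 q 0.743 eff -0.003 w 0.0449
call end: tx 2.03 ty 0.76 tz 0.01 twist -4.56
call end: tx 1.46 ty 1.61 tz 0.01 twist -4.56
  -> [0.6193 0.155  0.125 ] 19
call end: tx 0.00 ty 0.00 tz 1.15 twist 0.00
  -> [0.6193 0.155  0.079 ] 19
```

Call:
drive_tool([
  {"tx": 0.4,"ty": 0.15,"tz": 0,"twist": -0.9},
  {"tx": 0.81,"ty": 0.3,"tz": 0,"twist": -1.82},
  {"tx": 1.22,"ty": 0.46,"tz": 0,"twist": -2.74},
  {"tx": 1.62,"ty": 0.61,"tz": 0,"twist": -3.65},
  {"tx": 2.03,"ty": 0.76,"tz": 0.01,"twist": -4.56},
])

```text
t: 8.17
tcp_pos: [0.5478, 0.1066, 0.1239]
ee_rot: [-2.372, -2.058, 0.002]
force: [0.4, -0.2, -0.2]
width: 0.0458
```

Call:
drive_tool([
  {"tx": 0.35,"ty": 0.4,"tz": 0,"twist": -1.0},
  {"tx": 0.73,"ty": 0.8,"tz": 0,"twist": -2.1},
  {"tx": 1.1,"ty": 1.2,"tz": 0,"twist": -3.2},
  {"tx": 1.4,"ty": 1.55,"tz": 0,"twist": -4.2},
  {"tx": 1.46,"ty": 1.61,"tz": 0.01,"twist": -4.56},
])

```text
t: 8.58
tcp_pos: [0.6221, 0.1559, 0.1234]
ee_rot: [1.816, 2.564, 0.001]
force: [0.6, 0.3, 0.6]
width: 0.0458
```

Call:
drive_tool([
  {"tx": 0,"ty": 0,"tz": 0.2,"twist": 0},
  {"tx": 0,"ty": 0,"tz": 0.5,"twist": 0},
  {"tx": 0,"ty": 0,"tz": 0.85,"twist": 0},
  {"tx": 0,"ty": 0,"tz": 1.1,"twist": 0},
  {"tx": 0,"ty": 0,"tz": 1.15,"twist": 0},
])

```text
t: 9.0
tcp_pos: [0.6178, 0.1536, 0.0748]
ee_rot: [-1.828, -2.551, 0.006]
force: [-0.5, -0.2, -0.1]
width: 0.0463
```

Call:
drive_tool([
  {"tx": 0,"ty": 0,"tz": 0,"twist": 0},
  {"tx": 0,"ty": 0,"tz": 0,"twist": 0},
  {"tx": 0,"ty": 0,"tz": 0,"twist": 0},
  {"tx": 0,"ty": 0,"tz": 0,"twist": 0},
  {"tx": 0,"ty": 0,"tz": 0,"twist": 0},
], grip=1.0)

```text
t: 9.42
tcp_pos: [0.6206, 0.1545, 0.0784]
ee_rot: [1.829, 2.553, 0.001]
force: [-7.7, -3.0, 1.9]
width: 0.0148
```

Run:
```python
from h import *
stat()
```

```text
t 9.42 tcp [0.6206 0.1545 0.0784] press [ 0.0594 -0.0644] yaw 18.8 F [-7.7 -3.   1.9] T [-0.608  1.648 -0.023] j6 q -0.086 eff -0.005 w 0.0148
```

Call:
drive_tool([
  {"tx": 0,"ty": -0.02,"tz": 0.0,"twist": 0.3},
  {"tx": 0,"ty": -0.03,"tz": 0.0,"twist": 0.9},
  {"tx": 0,"ty": -0.03,"tz": 0.01,"twist": 1.7},
  {"tx": 0,"ty": -0.03,"tz": 0.02,"twist": 2.6},
  {"tx": 0,"ty": -0.03,"tz": 0.03,"twist": 3.6},
])

```text
t: 9.83
tcp_pos: [0.6203, 0.1544, 0.0773]
ee_rot: [2.28, 2.16, 0.003]
force: [1.3, 0.4, 0.7]
width: 0.0138
```

Call:
drive_tool([
  {"tx": 0,"ty": 0,"tz": 0.01,"twist": 1.0},
  {"tx": 0,"ty": 0,"tz": 0.02,"twist": 2.0},
  {"tx": 0,"ty": 0,"tz": 0.03,"twist": 2.9},
  {"tx": 0,"ty": 0,"tz": 0.03,"twist": 3.5},
  {"tx": 0,"ty": 0,"tz": 0.03,"twist": 3.5},
])

```text
t: 10.25
tcp_pos: [0.6202, 0.1544, 0.0761]
ee_rot: [2.634, 1.711, 0.004]
force: [2.5, 1.8, 1.5]
width: 0.0141
```

Run:
```python
from h import *
stat()
s=r.state()["tcp_pos"];q=P(*B["fr"])+np.array([0.0005,-.001]);plan([(*q,.125,-32.3),(*q,.079,-32.3)],pos=np.r_[s[:2],.1265])
```

```text
t 10.25 tcp [0.6202 0.1544 0.0761] press [ 0.0592 -0.0641] yaw -24.0 F [2.5 1.8 1.5] T [ 0.121 -0.302  0.029] j6 q 0.660 eff 1.289 w 0.0141
call end: tx -2.92 ty 0.68 tz 0.04 twist 1.38
  -> [0.5976 0.0364 0.125 ] -32.3
call end: tx 0.00 ty 0.00 tz 1.15 twist 0.00
  -> [0.5976 0.0364 0.079 ] -32.3
```

Call:
drive_tool([
  {"tx": 0,"ty": 0,"tz": 0,"twist": 0},
  {"tx": 0,"ty": 0,"tz": 0,"twist": 0},
  {"tx": 0,"ty": 0,"tz": -0.4,"twist": 0},
  {"tx": 0,"ty": 0,"tz": -0.9,"twist": 0},
  {"tx": 0,"ty": 0,"tz": -1.25,"twist": 0},
], grip=0.5)

```text
t: 10.67
tcp_pos: [0.619, 0.154, 0.1263]
ee_rot: [-2.631, -1.717, 0.001]
force: [1.0, 0.5, 0.0]
width: 0.0448
```

```bash
sed -i 's/C=np.array(\[.5467,.1074\])/C=np.array([.5488,.1065])/' h.py
python3 - <<'E'
from h import *
stat()
q=P(*B["fr"]);plan([(*q,.126,-32.3),(*q,.0795,-32.3)])
print("to rl from fr");q2=P(*B["rl"]);plan([(*q2,.126,-17),(*q2,.0795,-17)],pos=np.r_[q,.126],yw=-32.3-42.6)
E
```

```text
t 10.67 tcp [0.619  0.154  0.1263] press [ 0.0591 -0.0607] yaw -23.7 F [1.  0.5 0. ] T [-0.039  0.097  0.004] j6 q 0.656 eff -0.004 w 0.0448
call end: tx -2.89 ty 0.73 tz 0.01 twist 1.43
  -> [0.5992 0.0365 0.126 ] -32.3
call end: tx 0.00 ty 0.00 tz 1.16 twist 0.00
  -> [0.5992 0.0365 0.0795] -32.3
to rl from fr
call end: tx -0.76 ty -2.02 tz -0.00 twist -4.83
call end: tx 0.31 ty -2.13 tz -0.00 twist -4.83
  -> [0.4984 0.1765 0.126 ] -17
call end: tx 0.00 ty 0.00 tz 1.16 twist 0.00
  -> [0.4984 0.1765 0.0795] -17
```

Call:
drive_tool([
  {"tx": -0.5,"ty": 0.12,"tz": 0,"twist": 0.3},
  {"tx": -1.2,"ty": 0.3,"tz": 0,"twist": 0.6},
  {"tx": -2.0,"ty": 0.5,"tz": 0,"twist": 1.0},
  {"tx": -2.7,"ty": 0.68,"tz": 0,"twist": 1.43},
  {"tx": -2.89,"ty": 0.73,"tz": 0.01,"twist": 1.43},
])

```text
t: 11.08
tcp_pos: [0.5978, 0.0332, 0.1249]
ee_rot: [2.755, 1.51, -0.003]
force: [0.6, 0.6, -0.1]
width: 0.046
```

Call:
drive_tool([
  {"tx": 0,"ty": 0,"tz": 0.2,"twist": 0},
  {"tx": 0,"ty": 0,"tz": 0.5,"twist": 0},
  {"tx": 0,"ty": 0,"tz": 0.85,"twist": 0},
  {"tx": 0,"ty": 0,"tz": 1.1,"twist": 0},
  {"tx": 0,"ty": 0,"tz": 1.15,"twist": 0},
])

```text
t: 11.5
tcp_pos: [0.5976, 0.0376, 0.0761]
ee_rot: [-2.75, -1.515, 0.005]
force: [-1.0, -0.1, 0.0]
width: 0.0457
```

Call:
drive_tool([
  {"tx": 0,"ty": 0,"tz": 0,"twist": 0},
  {"tx": 0,"ty": 0,"tz": 0,"twist": 0},
  {"tx": 0,"ty": 0,"tz": 0,"twist": 0},
  {"tx": 0,"ty": 0,"tz": 0,"twist": 0},
  {"tx": 0,"ty": 0,"tz": 0,"twist": 0},
], grip=1.0)

```text
t: 11.92
tcp_pos: [0.5995, 0.0367, 0.0796]
ee_rot: [2.753, 1.513, 0.001]
force: [-5.3, 4.1, 0.8]
width: 0.0144
```

Run:
```python
from h import *
stat()
```

```text
t 11.92 tcp [0.5995 0.0367 0.0796] press [-0.0597 -0.0623] yaw -32.4 F [-5.3  4.1  0.8] T [ 0.722  1.131 -0.035] j6 q 0.624 eff -0.006 w 0.0144
```

Call:
drive_tool([
  {"tx": 0,"ty": -0.02,"tz": 0.0,"twist": 0.3},
  {"tx": 0,"ty": -0.02,"tz": 0.0,"twist": 0.9},
  {"tx": 0,"ty": -0.02,"tz": 0.01,"twist": 1.7},
  {"tx": 0,"ty": -0.02,"tz": 0.02,"twist": 2.6},
  {"tx": 0,"ty": -0.02,"tz": 0.03,"twist": 3.6},
])

```text
t: 12.33
tcp_pos: [0.5995, 0.0367, 0.0784]
ee_rot: [2.989, 0.964, 0.003]
force: [2.0, -1.6, -0.1]
width: 0.014
```

Call:
drive_tool([
  {"tx": 0,"ty": 0,"tz": 0.01,"twist": 1.0},
  {"tx": 0,"ty": 0,"tz": 0.02,"twist": 2.0},
  {"tx": 0,"ty": 0,"tz": 0.03,"twist": 2.9},
  {"tx": 0,"ty": 0,"tz": 0.03,"twist": 3.5},
  {"tx": 0,"ty": 0,"tz": 0.03,"twist": 3.5},
])

```text
t: 12.75
tcp_pos: [0.5995, 0.0366, 0.0773]
ee_rot: [3.115, 0.405, 0.003]
force: [2.7, -3.3, -0.4]
width: 0.0136
```

Run:
```python
from h import *
stat()
```

```text
t 12.75 tcp [0.5995 0.0366 0.0773] press [-0.0598 -0.0623] yaw -75.2 F [ 2.7 -3.3 -0.4] T [-0.479 -0.234  0.016] j6 q 1.371 eff 1.272 w 0.0136
```

Call:
drive_tool([
  {"tx": 0,"ty": 0,"tz": 0,"twist": 0},
  {"tx": 0,"ty": 0,"tz": 0,"twist": 0},
  {"tx": 0,"ty": 0,"tz": -0.4,"twist": 0},
  {"tx": 0,"ty": 0,"tz": -0.9,"twist": 0},
  {"tx": 0,"ty": 0,"tz": -1.2,"twist": 0},
], grip=0.5)

```text
t: 13.17
tcp_pos: [0.5987, 0.0371, 0.1259]
ee_rot: [-3.114, -0.412, -0.001]
force: [0.2, -0.2, 0.3]
width: 0.0446
```

Run:
```python
from h import *
stat()
q2=P(*B["rl"]);plan([(*q2,.126,-17),(*q2,.0795,-17)])
```

```text
t 13.17 tcp [0.5987 0.0371 0.1259] press [-0.0595 -0.0614] yaw -74.9 F [ 0.2 -0.2  0.3] T [-0.029  0.103  0.045] j6 q 1.367 eff 0.005 w 0.0446
call end: tx -0.76 ty -2.01 tz -0.00 twist -4.83
call end: tx 0.31 ty -2.12 tz -0.00 twist -4.83
  -> [0.4984 0.1765 0.126 ] -17
call end: tx 0.00 ty 0.00 tz 1.16 twist 0.00
  -> [0.4984 0.1765 0.0795] -17
```

Call:
drive_tool([
  {"tx": -0.15,"ty": -0.4,"tz": 0,"twist": -0.97},
  {"tx": -0.3,"ty": -0.8,"tz": 0,"twist": -1.93},
  {"tx": -0.46,"ty": -1.2,"tz": 0,"twist": -2.9},
  {"tx": -0.61,"ty": -1.61,"tz": 0,"twist": -3.86},
  {"tx": -0.76,"ty": -2.01,"tz": 0,"twist": -4.83},
])

```text
t: 13.58
tcp_pos: [0.5477, 0.1074, 0.1248]
ee_rot: [-2.91, -1.184, -0.0]
force: [0.2, 0.6, -0.4]
width: 0.046
```

Call:
drive_tool([
  {"tx": 0.07,"ty": -0.48,"tz": 0,"twist": -1.1},
  {"tx": 0.15,"ty": -1.0,"tz": 0,"twist": -2.25},
  {"tx": 0.23,"ty": -1.55,"tz": 0,"twist": -3.4},
  {"tx": 0.29,"ty": -2.0,"tz": 0,"twist": -4.4},
  {"tx": 0.31,"ty": -2.12,"tz": 0,"twist": -4.83},
])

```text
t: 14.0
tcp_pos: [0.4966, 0.178, 0.1246]
ee_rot: [-2.518, -1.878, 0.001]
force: [0.3, -0.4, 0.3]
width: 0.0457
```

Call:
drive_tool([
  {"tx": 0,"ty": 0,"tz": 0.2,"twist": 0},
  {"tx": 0,"ty": 0,"tz": 0.5,"twist": 0},
  {"tx": 0,"ty": 0,"tz": 0.85,"twist": 0},
  {"tx": 0,"ty": 0,"tz": 1.1,"twist": 0},
  {"tx": 0,"ty": 0,"tz": 1.15,"twist": 0},
])

```text
t: 14.42
tcp_pos: [0.4974, 0.1756, 0.0766]
ee_rot: [-2.527, -1.865, 0.004]
force: [0.3, 0.6, 0.2]
width: 0.0463
```

Call:
drive_tool([
  {"tx": 0,"ty": 0,"tz": 0,"twist": 0},
  {"tx": 0,"ty": 0,"tz": 0,"twist": 0},
  {"tx": 0,"ty": 0,"tz": 0,"twist": 0},
  {"tx": 0,"ty": 0,"tz": 0,"twist": 0},
  {"tx": 0,"ty": 0,"tz": 0,"twist": 0},
], grip=1.0)

```text
t: 14.83
tcp_pos: [0.4986, 0.1765, 0.0791]
ee_rot: [-2.527, -1.867, -0.001]
force: [-10.0, 4.4, 1.9]
width: 0.0148
```

Run:
```python
from h import *
stat()
```

```text
t 14.83 tcp [0.4986 0.1765 0.0791] press [0.06   0.0618] yaw -17.1 F [-10.    4.4   1.9] T [ 0.756  2.053 -0.038] j6 q 0.635 eff -0.009 w 0.0148
```

Call:
drive_tool([
  {"tx": 0,"ty": -0.02,"tz": 0.0,"twist": 0.3},
  {"tx": 0,"ty": -0.02,"tz": 0.0,"twist": 0.9},
  {"tx": 0,"ty": -0.02,"tz": 0.01,"twist": 1.7},
  {"tx": 0,"ty": -0.02,"tz": 0.02,"twist": 2.6},
  {"tx": 0,"ty": -0.02,"tz": 0.03,"twist": 3.6},
])

```text
t: 15.25
tcp_pos: [0.4984, 0.1766, 0.0779]
ee_rot: [2.834, 1.355, 0.002]
force: [1.2, -0.7, 0.8]
width: 0.0138
```

Call:
drive_tool([
  {"tx": 0,"ty": 0,"tz": 0.01,"twist": 1.0},
  {"tx": 0,"ty": 0,"tz": 0.02,"twist": 2.0},
  {"tx": 0,"ty": 0,"tz": 0.03,"twist": 2.9},
  {"tx": 0,"ty": 0,"tz": 0.03,"twist": 3.5},
  {"tx": 0,"ty": 0,"tz": 0.03,"twist": 3.5},
])

```text
t: 15.67
tcp_pos: [0.4984, 0.1766, 0.0767]
ee_rot: [3.033, 0.818, 0.002]
force: [1.8, -1.7, 0.9]
width: 0.0141
```

Run:
```python
from h import *
stat()
```

```text
t 15.67 tcp [0.4984 0.1766 0.0767] press [0.06  0.062] yaw -59.8 F [ 1.8 -1.7  0.9] T [-0.445 -0.208  0.053] j6 q 1.382 eff 1.265 w 0.0141
```

Call:
drive_tool([
  {"tx": 0,"ty": 0,"tz": 0,"twist": 0},
  {"tx": 0,"ty": 0,"tz": 0,"twist": 0},
  {"tx": 0,"ty": 0,"tz": -0.5,"twist": 0},
  {"tx": 0,"ty": 0,"tz": -1.1,"twist": 0},
  {"tx": 0,"ty": 0,"tz": -1.5,"twist": 0},
], grip=0.5)

```text
t: 16.08
tcp_pos: [0.4977, 0.1768, 0.1375]
ee_rot: [-3.031, -0.825, -0.0]
force: [-0.2, -0.7, 0.3]
width: 0.0449
```

Run:
```python
from h import *
stat()
q2=P(*B["fl"]);plan([(*q2,.126,-36),(*q2,.0775,-36)])
```

```text
t 16.08 tcp [0.4977 0.1768 0.1375] press [0.0602 0.0628] yaw -59.6 F [-0.2 -0.7  0.3] T [-0.067  0.082 -0.013] j6 q 1.378 eff -0.002 w 0.0449
call end: tx -1.94 ty 2.29 tz 0.29 twist -3.93
  -> [0.4772 0.0584 0.126 ] -36
call end: tx 0.00 ty 0.00 tz 1.21 twist 0.00
  -> [0.4772 0.0584 0.0775] -36
```

The first pass is complete, with each bolt turned about 42°. The second pass starts at bolt_fl, with torque averaged over several readings.

Call:
drive_tool([
  {"tx": -0.4,"ty": 0.46,"tz": 0,"twist": -0.8},
  {"tx": -0.85,"ty": 1.0,"tz": 0,"twist": -1.7},
  {"tx": -1.35,"ty": 1.6,"tz": 0,"twist": -2.7},
  {"tx": -1.8,"ty": 2.1,"tz": 0.1,"twist": -3.6},
  {"tx": -1.94,"ty": 2.29,"tz": 0.29,"twist": -3.93},
])

```text
t: 16.5
tcp_pos: [0.476, 0.0561, 0.125]
ee_rot: [2.795, 1.433, -0.0]
force: [0.4, -0.2, -0.4]
width: 0.0461
```

Call:
drive_tool([
  {"tx": 0,"ty": 0,"tz": 0.2,"twist": 0},
  {"tx": 0,"ty": 0,"tz": 0.5,"twist": 0},
  {"tx": 0,"ty": 0,"tz": 0.85,"twist": 0},
  {"tx": 0,"ty": 0,"tz": 1.1,"twist": 0},
  {"tx": 0,"ty": 0,"tz": 1.2,"twist": 0},
])

```text
t: 16.92
tcp_pos: [0.4761, 0.0589, 0.075]
ee_rot: [-2.799, -1.424, 0.003]
force: [-0.8, -0.4, 0.2]
width: 0.046
```

Call:
drive_tool([
  {"tx": 0,"ty": 0,"tz": 0,"twist": 0},
  {"tx": 0,"ty": 0,"tz": 0,"twist": 0},
  {"tx": 0,"ty": 0,"tz": 0,"twist": 0},
  {"tx": 0,"ty": 0,"tz": 0,"twist": 0},
  {"tx": 0,"ty": 0,"tz": 0,"twist": 0},
], grip=1.0)

```text
t: 17.33
tcp_pos: [0.4774, 0.0585, 0.0771]
ee_rot: [2.8, 1.424, 0.001]
force: [-0.9, 1.4, 0.7]
width: 0.0146
```

```bash
cat >> h.py <<'E'
def feel(n=6):
    L=[]
    for _ in range(n):
        r.capture("top"); s=r.state(); L.append((s["torque"][2],s["joint_efforts"][5],*s["force"]))
    L=np.array(L); stat(); print("Tz",L[:,0].round(3),"mean %.3f"%L[:,0].mean(),"eff %.3f"%L[:,1].mean(),"F",L[:,2:].mean(0).round(1))
E
python3 - <<'E'
from h import *
feel(8)
E
```

```text
t 17.73 tcp [0.4774 0.0585 0.077 ] press [-0.0599  0.0618] yaw -36.1 F [-0.4  2.2  6.3] T [ 0.174  0.193 -0.001] j6 q 0.748 eff 0.011 w 0.0140
Tz [-0.004  0.029  0.028 -0.038  0.002 -0.012  0.044 -0.001] mean 0.006 eff 0.014 F [-0.4  1.3  3.9]
```

Call:
drive_tool([
  {"tx": 0,"ty": 0,"tz": 0,"twist": 0.2},
  {"tx": 0,"ty": 0,"tz": 0.003,"twist": 0.4},
  {"tx": 0,"ty": 0,"tz": 0.005,"twist": 0.6},
  {"tx": 0,"ty": 0,"tz": 0.006,"twist": 0.8},
  {"tx": 0,"ty": 0,"tz": 0.006,"twist": 0.8},
])

```text
t: 18.15
tcp_pos: [0.4773, 0.0585, 0.0767]
ee_rot: [2.858, 1.304, 0.001]
force: [-0.8, 1.5, 6.1]
width: 0.0141
```

Run:
```python
from h import *
feel(5)
```

```text
t 18.40 tcp [0.4773 0.0585 0.0767] press [-0.0599  0.0618] yaw -40.9 F [-0.2  1.4  7.4] T [0.162 0.207 0.039] j6 q 0.832 eff 0.007 w 0.0139
Tz [ 0.026  0.035  0.003 -0.014  0.039] mean 0.018 eff 0.053 F [-0.6  1.3  6.6]
```

Call:
drive_tool([
  {"tx": 0,"ty": 0,"tz": 0,"twist": 0.2},
  {"tx": 0,"ty": 0,"tz": 0.003,"twist": 0.4},
  {"tx": 0,"ty": 0,"tz": 0.004,"twist": 0.5},
  {"tx": 0,"ty": 0,"tz": 0.004,"twist": 0.5},
  {"tx": 0,"ty": 0,"tz": 0.004,"twist": 0.5},
])

```text
t: 18.82
tcp_pos: [0.4774, 0.0585, 0.0766]
ee_rot: [2.89, 1.23, 0.001]
force: [0.1, 1.4, 5.9]
width: 0.0139
```

Run:
```python
from h import *
feel(5)
```

```text
t 19.07 tcp [0.4774 0.0585 0.0766] press [-0.0599  0.0618] yaw -43.9 F [-0.8  0.7  6.9] T [0.149 0.228 0.002] j6 q 0.884 eff 0.017 w 0.0138
Tz [0.036 0.012 0.054 0.035 0.002] mean 0.028 eff 0.019 F [-0.6  1.3  6.4]
```

Call:
drive_tool([
  {"tx": 0,"ty": 0,"tz": 0,"twist": 0.2},
  {"tx": 0,"ty": 0,"tz": 0.003,"twist": 0.4},
  {"tx": 0,"ty": 0,"tz": 0.004,"twist": 0.6},
  {"tx": 0,"ty": 0,"tz": 0.005,"twist": 0.6},
  {"tx": 0,"ty": 0,"tz": 0.005,"twist": 0.6},
])

```text
t: 19.48
tcp_pos: [0.4774, 0.0584, 0.0764]
ee_rot: [2.928, 1.139, 0.001]
force: [-0.7, 1.0, 5.5]
width: 0.014
```

Run:
```python
from h import *
feel(4)
```

```text
t 19.68 tcp [0.4774 0.0584 0.0764] press [-0.06    0.0618] yaw -47.5 F [-0.3  1.7  6.1] T [ 0.122  0.168 -0.017] j6 q 0.947 eff 0.014 w 0.0138
Tz [ 0.026  0.047  0.016 -0.017] mean 0.018 eff 0.020 F [-0.5  1.2  6.6]
```

Call:
drive_tool([
  {"tx": 0,"ty": 0,"tz": 0,"twist": 0.2},
  {"tx": 0,"ty": 0,"tz": 0.003,"twist": 0.4},
  {"tx": 0,"ty": 0,"tz": 0.004,"twist": 0.5},
  {"tx": 0,"ty": 0,"tz": 0.004,"twist": 0.5},
  {"tx": 0,"ty": 0,"tz": 0.004,"twist": 0.5},
])

```text
t: 20.1
tcp_pos: [0.4774, 0.0585, 0.0762]
ee_rot: [2.957, 1.062, 0.001]
force: [-0.7, 0.8, 7.0]
width: 0.0139
```

Run:
```python
from h import *
feel(5)
```

```text
t 20.35 tcp [0.4774 0.0584 0.0762] press [-0.06    0.0618] yaw -50.5 F [-0.2  2.3  6.4] T [0.096 0.274 0.061] j6 q 1.000 eff 0.021 w 0.0139
Tz [0.015 0.041 0.049 0.039 0.061] mean 0.041 eff 0.023 F [-0.4  1.7  6.5]
```

Call:
drive_tool([
  {"tx": 0,"ty": 0,"tz": 0,"twist": 0.2},
  {"tx": 0,"ty": 0,"tz": 0.003,"twist": 0.4},
  {"tx": 0,"ty": 0,"tz": 0.004,"twist": 0.5},
  {"tx": 0,"ty": 0,"tz": 0.004,"twist": 0.5},
  {"tx": 0,"ty": 0,"tz": 0.004,"twist": 0.5},
])

```text
t: 20.77
tcp_pos: [0.4774, 0.0584, 0.0761]
ee_rot: [2.983, 0.984, 0.001]
force: [-0.6, 0.0, 6.5]
width: 0.0139
```

Run:
```python
from h import *
feel(4)
```

```text
t 20.97 tcp [0.4774 0.0584 0.076 ] press [-0.06    0.0618] yaw -53.5 F [-0.5  1.7  6.6] T [ 0.114  0.206 -0.016] j6 q 1.052 eff 0.022 w 0.0141
Tz [-0.011  0.032  0.012 -0.016] mean 0.004 eff 0.025 F [-0.4  1.3  6.3]
```

Call:
drive_tool([
  {"tx": 0,"ty": 0,"tz": 0,"twist": 0.2},
  {"tx": 0,"ty": 0,"tz": 0.003,"twist": 0.4},
  {"tx": 0,"ty": 0,"tz": 0.004,"twist": 0.5},
  {"tx": 0,"ty": 0,"tz": 0.004,"twist": 0.5},
  {"tx": 0,"ty": 0,"tz": 0.004,"twist": 0.5},
])

```text
t: 21.38
tcp_pos: [0.4774, 0.0584, 0.0759]
ee_rot: [3.008, 0.906, 0.001]
force: [-1.8, 0.9, 6.6]
width: 0.014
```

Run:
```python
from h import *
feel(5)
```

```text
t 21.63 tcp [0.4774 0.0584 0.0759] press [-0.06    0.0618] yaw -56.5 F [0.6 0.4 6.6] T [0.089 0.263 0.05 ] j6 q 1.104 eff 0.023 w 0.0141
Tz [-0.007 -0.015 -0.028  0.04   0.05 ] mean 0.008 eff 0.026 F [-0.2  0.7  6.4]
```

Call:
drive_tool([
  {"tx": 0,"ty": 0,"tz": 0,"twist": 0.2},
  {"tx": 0,"ty": 0,"tz": 0.003,"twist": 0.4},
  {"tx": 0,"ty": 0,"tz": 0.004,"twist": 0.6},
  {"tx": 0,"ty": 0,"tz": 0.005,"twist": 0.6},
  {"tx": 0,"ty": 0,"tz": 0.005,"twist": 0.6},
])

```text
t: 22.05
tcp_pos: [0.4774, 0.0584, 0.0757]
ee_rot: [3.035, 0.811, 0.001]
force: [-0.6, 1.7, 6.4]
width: 0.014
```

Run:
```python
from h import *
feel(4)
```

```text
t 22.25 tcp [0.4774 0.0584 0.0757] press [-0.06    0.0618] yaw -60.1 F [-1.   1.   5.7] T [0.118 0.181 0.012] j6 q 1.167 eff 0.019 w 0.0142
Tz [0.04  0.014 0.034 0.012] mean 0.025 eff 0.025 F [-0.5  0.7  6.3]
```

Call:
drive_tool([
  {"tx": 0,"ty": 0,"tz": 0,"twist": 0.2},
  {"tx": 0,"ty": 0,"tz": 0.003,"twist": 0.4},
  {"tx": 0,"ty": 0,"tz": 0.004,"twist": 0.6},
  {"tx": 0,"ty": 0,"tz": 0.005,"twist": 0.6},
  {"tx": 0,"ty": 0,"tz": 0.005,"twist": 0.6},
])

```text
t: 22.67
tcp_pos: [0.4774, 0.0584, 0.0755]
ee_rot: [3.059, 0.715, 0.001]
force: [-0.5, 0.4, 6.6]
width: 0.0142
```

Run:
```python
from h import *
feel(5)
```

```text
t 22.92 tcp [0.4774 0.0584 0.0755] press [-0.06    0.0617] yaw -63.7 F [0.1 0.8 6.7] T [0.075 0.291 0.028] j6 q 1.230 eff 0.020 w 0.0138
Tz [-0.032  0.02   0.044  0.031  0.028] mean 0.018 eff 0.025 F [-0.2  0.7  6. ]
```

Call:
drive_tool([
  {"tx": 0,"ty": 0,"tz": 0,"twist": 0.2},
  {"tx": 0,"ty": 0,"tz": 0.003,"twist": 0.4},
  {"tx": 0,"ty": 0,"tz": 0.004,"twist": 0.6},
  {"tx": 0,"ty": 0,"tz": 0.005,"twist": 0.6},
  {"tx": 0,"ty": 0,"tz": 0.005,"twist": 0.6},
])

```text
t: 23.33
tcp_pos: [0.4774, 0.0584, 0.0753]
ee_rot: [3.08, 0.619, 0.001]
force: [-0.4, 0.8, 6.7]
width: 0.0142
```

Run:
```python
from h import *
feel(4)
```

```text
t 23.53 tcp [0.4774 0.0584 0.0753] press [-0.06    0.0617] yaw -67.3 F [-1.1  0.6  5.5] T [0.089 0.228 0.043] j6 q 1.293 eff 0.021 w 0.0142
Tz [-0.004  0.017  0.053  0.043] mean 0.027 eff 0.027 F [-0.2  0.7  6.2]
```

Call:
drive_tool([
  {"tx": 0,"ty": 0,"tz": 0,"twist": 0.2},
  {"tx": 0,"ty": 0,"tz": 0.003,"twist": 0.4},
  {"tx": 0,"ty": 0,"tz": 0.004,"twist": 0.6},
  {"tx": 0,"ty": 0,"tz": 0.005,"twist": 0.6},
  {"tx": 0,"ty": 0,"tz": 0.005,"twist": 0.6},
])

```text
t: 23.95
tcp_pos: [0.4774, 0.0584, 0.0751]
ee_rot: [3.098, 0.522, 0.001]
force: [-0.3, 0.8, 6.9]
width: 0.0141
```

Run:
```python
from h import *
feel(5)
```

```text
t 24.20 tcp [0.4774 0.0583 0.0751] press [-0.06    0.0617] yaw -70.9 F [-0.   0.7  5.7] T [0.094 0.198 0.02 ] j6 q 1.356 eff 0.022 w 0.0143
Tz [-0.013  0.066 -0.015  0.031  0.02 ] mean 0.018 eff 0.027 F [-0.3  0.5  6.2]
```

bolt_fl is at 1.34 rad and still runs free, so to keep the plate level I bring its diagonal partner to the same height next. I also want to check that the bars really followed the gripper.

Call:
drive_tool([
  {"tx": 0,"ty": 0,"tz": 0,"twist": 0},
  {"tx": 0,"ty": 0,"tz": 0,"twist": 0},
  {"tx": 0,"ty": 0,"tz": -0.4,"twist": 0},
  {"tx": 0,"ty": 0,"tz": -0.9,"twist": 0},
  {"tx": 0,"ty": 0,"tz": -1.25,"twist": 0},
], grip=0.5)

```text
t: 24.62
tcp_pos: [0.4768, 0.0582, 0.1254]
ee_rot: [3.098, 0.522, -0.001]
force: [0.5, 0.6, 0.4]
width: 0.0448
```

Run:
```python
from h import *
stat()
q2=P(*B["rr"]);plan([(*q2,.125,-24),(*q2,.0775,-24)])
p,d=r.capture("scene");a=p[:,:,::-1][170:290,220:370];cv2.imwrite("pics/c4.png",cv2.resize(a,None,fx=5,fy=5,interpolation=cv2.INTER_CUBIC))
```

```text
t 24.62 tcp [0.4768 0.0582 0.1254] press [-0.0602  0.0623] yaw -70.9 F [0.5 0.6 0.4] T [-0.083  0.139  0.01 ] j6 q 1.356 eff -0.002 w 0.0448
call end: tx 2.09 ty -0.55 tz 0.01 twist -3.91
call end: tx 2.14 ty 0.33 tz 0.01 twist -3.91
  -> [0.6204 0.1546 0.125 ] -24
call end: tx 0.00 ty 0.00 tz 1.19 twist 0.00
  -> [0.6204 0.1546 0.0775] -24
```

View pics/c4.png

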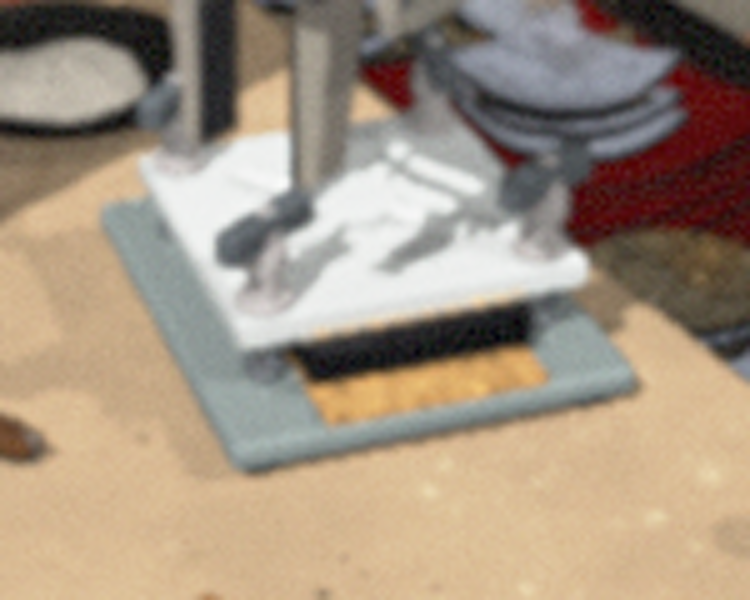

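The picture shows the fl bar (265,225) turned well past its earlier direction, so it followed the gripper. The panel front (300–530, 340) is home with its lip showing. Next is rr.

Call:
drive_tool([
  {"tx": 0.42,"ty": -0.11,"tz": 0,"twist": -0.78},
  {"tx": 0.84,"ty": -0.22,"tz": 0,"twist": -1.56},
  {"tx": 1.25,"ty": -0.33,"tz": 0,"twist": -2.35},
  {"tx": 1.67,"ty": -0.44,"tz": 0,"twist": -3.13},
  {"tx": 2.09,"ty": -0.55,"tz": 0.01,"twist": -3.91},
])

```text
t: 25.08
tcp_pos: [0.549, 0.1068, 0.1235]
ee_rot: [-2.925, -1.146, 0.001]
force: [1.0, -0.8, -0.7]
width: 0.0461
```

Call:
drive_tool([
  {"tx": 0.5,"ty": 0.08,"tz": 0,"twist": -0.9},
  {"tx": 1.05,"ty": 0.16,"tz": 0,"twist": -1.9},
  {"tx": 1.6,"ty": 0.25,"tz": 0,"twist": -2.9},
  {"tx": 2.05,"ty": 0.31,"tz": 0,"twist": -3.7},
  {"tx": 2.14,"ty": 0.33,"tz": 0.01,"twist": -3.91},
])

```text
t: 25.5
tcp_pos: [0.6226, 0.1561, 0.123]
ee_rot: [2.63, 1.718, 0.001]
force: [-0.7, 0.4, 0.4]
width: 0.0457
```

Call:
drive_tool([
  {"tx": 0,"ty": 0,"tz": 0.2,"twist": 0},
  {"tx": 0,"ty": 0,"tz": 0.5,"twist": 0},
  {"tx": 0,"ty": 0,"tz": 0.85,"twist": 0},
  {"tx": 0,"ty": 0,"tz": 1.1,"twist": 0},
  {"tx": 0,"ty": 0,"tz": 1.18,"twist": 0},
])

```text
t: 25.92
tcp_pos: [0.6182, 0.1537, 0.0739]
ee_rot: [-2.635, -1.709, 0.007]
force: [-0.8, 0.2, -0.5]
width: 0.0457
```

Call:
drive_tool([
  {"tx": 0,"ty": 0,"tz": 0,"twist": 0},
  {"tx": 0,"ty": 0,"tz": 0,"twist": 0},
  {"tx": 0,"ty": 0,"tz": 0,"twist": 0},
  {"tx": 0,"ty": 0,"tz": 0,"twist": 0},
  {"tx": 0,"ty": 0,"tz": 0,"twist": 0},
], grip=1.0)

```text
t: 26.33
tcp_pos: [0.6208, 0.1549, 0.0774]
ee_rot: [-2.634, -1.712, -0.001]
force: [-10.3, 6.9, 2.3]
width: 0.0146
```

Call:
drive_tool([
  {"tx": 0,"ty": 0,"tz": 0,"twist": 0.1},
  {"tx": 0,"ty": 0,"tz": 0.0,"twist": 0.6},
  {"tx": 0,"ty": 0,"tz": 0.01,"twist": 1.4},
  {"tx": 0,"ty": 0,"tz": 0.02,"twist": 2.3},
  {"tx": 0,"ty": 0,"tz": 0.025,"twist": 3.0},
])

```text
t: 26.75
tcp_pos: [0.6208, 0.155, 0.0763]
ee_rot: [-2.873, -1.271, -0.001]
force: [-1.8, 0.7, 3.6]
width: 0.014
```

Run:
```python
from h import *
feel(4)
```

```text
t 26.95 tcp [0.6208 0.155  0.0762] press [ 0.0604 -0.0622] yaw -41.8 F [-2.8  0.7  6.9] T [ 0.187  0.652 -0.064] j6 q 0.972 eff 0.121 w 0.0143
Tz [-0.029 -0.023 -0.038 -0.064] mean -0.038 eff 0.303 F [-2.6  0.9  5. ]
```

Call:
drive_tool([
  {"tx": 0,"ty": 0,"tz": 0,"twist": 0.2},
  {"tx": 0,"ty": 0,"tz": 0.005,"twist": 0.6},
  {"tx": 0,"ty": 0,"tz": 0.01,"twist": 1.1},
  {"tx": 0,"ty": 0,"tz": 0.011,"twist": 1.35},
  {"tx": 0,"ty": 0,"tz": 0.011,"twist": 1.35},
])

```text
t: 27.37
tcp_pos: [0.6208, 0.1549, 0.0758]
ee_rot: [-2.952, -1.074, -0.001]
force: [-2.9, 0.8, 6.4]
width: 0.0143
```

Run:
```python
from h import *
feel(3)
```

```text
t 27.52 tcp [0.6208 0.1549 0.0758] press [ 0.0604 -0.0623] yaw -49.9 F [-3.8  0.5  5.7] T [ 0.09   0.658 -0.022] j6 q 1.113 eff 0.014 w 0.0135
Tz [ 0.028 -0.017 -0.022] mean -0.004 eff 0.105 F [-2.8  0.9  5.6]
```

Call:
drive_tool([
  {"tx": 0,"ty": 0,"tz": 0,"twist": 0.2},
  {"tx": 0,"ty": 0,"tz": 0.005,"twist": 0.6},
  {"tx": 0,"ty": 0,"tz": 0.01,"twist": 1.1},
  {"tx": 0,"ty": 0,"tz": 0.011,"twist": 1.3},
  {"tx": 0,"ty": 0,"tz": 0.011,"twist": 1.3},
])

```text
t: 27.93
tcp_pos: [0.6208, 0.1549, 0.0754]
ee_rot: [-3.018, -0.872, -0.001]
force: [-2.4, 1.5, 6.8]
width: 0.0142
```

Run:
```python
from h import *
feel(5)
```

```text
t 28.18 tcp [0.6208 0.1548 0.0754] press [ 0.0603 -0.0623] yaw -57.7 F [-2.2  1.6  6.4] T [0.106 0.598 0.043] j6 q 1.249 eff 0.019 w 0.0143
Tz [-0.022  0.052 -0.048  0.024  0.043] mean 0.010 eff 0.072 F [-2.7  0.7  6.2]
```

Call:
drive_tool([
  {"tx": 0,"ty": 0,"tz": 0,"twist": 0.2},
  {"tx": 0,"ty": 0,"tz": 0.003,"twist": 0.4},
  {"tx": 0,"ty": 0,"tz": 0.005,"twist": 0.6},
  {"tx": 0,"ty": 0,"tz": 0.006,"twist": 0.7},
  {"tx": 0,"ty": 0,"tz": 0.006,"twist": 0.7},
])

```text
t: 28.6
tcp_pos: [0.6209, 0.1548, 0.0752]
ee_rot: [3.048, 0.762, 0.001]
force: [-3.2, -0.1, 6.4]
width: 0.014
```

Run:
```python
from h import *
feel(4)
```

```text
t 28.80 tcp [0.6209 0.1548 0.0752] press [ 0.0603 -0.0624] yaw -61.9 F [-3.1  0.3  5.9] T [0.016 0.67  0.006] j6 q 1.322 eff 0.033 w 0.0141
Tz [ 0.036  0.023 -0.     0.006] mean 0.016 eff 0.064 F [-2.9  0.8  6.3]
```

Call:
drive_tool([
  {"tx": 0,"ty": 0,"tz": 0,"twist": 0.2},
  {"tx": 0,"ty": 0,"tz": 0.003,"twist": 0.4},
  {"tx": 0,"ty": 0,"tz": 0.005,"twist": 0.6},
  {"tx": 0,"ty": 0,"tz": 0.006,"twist": 0.7},
  {"tx": 0,"ty": 0,"tz": 0.006,"twist": 0.7},
])

```text
t: 29.22
tcp_pos: [0.6209, 0.1548, 0.075]
ee_rot: [3.074, 0.649, 0.001]
force: [-2.6, 0.3, 7.6]
width: 0.0142
```

Run:
```python
from h import *
feel(4)
s=r.state()["tcp_pos"];q=P(*B["fr"]);plan([(*q,.125,-75),(*q,.0775,-75)],pos=np.r_[s[:2],.125])
```

```text
t 29.42 tcp [0.6209 0.1548 0.075 ] press [ 0.0603 -0.0624] yaw -66.1 F [-2.2  0.4  6.3] T [0.069 0.659 0.039] j6 q 1.396 eff 0.033 w 0.0142
Tz [0.034 0.079 0.005 0.039] mean 0.039 eff 0.064 F [-2.7  0.4  6.6]
call end: tx -1.69 ty 2.48 tz -0.00 twist 1.48
  -> [0.5992 0.0365 0.125 ] -75
call end: tx 0.00 ty 0.00 tz 1.19 twist 0.00
  -> [0.5992 0.0365 0.0775] -75
```

Call:
drive_tool([
  {"tx": 0,"ty": 0,"tz": 0,"twist": 0},
  {"tx": 0,"ty": 0,"tz": 0,"twist": 0},
  {"tx": 0,"ty": 0,"tz": -0.4,"twist": 0},
  {"tx": 0,"ty": 0,"tz": -0.9,"twist": 0},
  {"tx": 0,"ty": 0,"tz": -1.25,"twist": 0},
], grip=0.5)

```text
t: 29.83
tcp_pos: [0.621, 0.1547, 0.1252]
ee_rot: [3.074, 0.648, 0.001]
force: [0.7, 0.4, -0.4]
width: 0.0449
```

Call:
drive_tool([
  {"tx": -0.3,"ty": 0.45,"tz": 0,"twist": 0.3},
  {"tx": -0.75,"ty": 1.1,"tz": 0,"twist": 0.7},
  {"tx": -1.2,"ty": 1.78,"tz": 0,"twist": 1.1},
  {"tx": -1.6,"ty": 2.35,"tz": 0,"twist": 1.48},
  {"tx": -1.69,"ty": 2.48,"tz": 0,"twist": 1.48},
])

```text
t: 30.25
tcp_pos: [0.5978, 0.0333, 0.1241]
ee_rot: [3.115, 0.402, -0.001]
force: [-0.7, 0.2, -1.0]
width: 0.0462
```

Call:
drive_tool([
  {"tx": 0,"ty": 0,"tz": 0.2,"twist": 0},
  {"tx": 0,"ty": 0,"tz": 0.5,"twist": 0},
  {"tx": 0,"ty": 0,"tz": 0.85,"twist": 0},
  {"tx": 0,"ty": 0,"tz": 1.1,"twist": 0},
  {"tx": 0,"ty": 0,"tz": 1.18,"twist": 0},
])

```text
t: 30.67
tcp_pos: [0.5975, 0.0378, 0.0744]
ee_rot: [-3.114, -0.409, 0.005]
force: [-1.2, -0.7, -0.2]
width: 0.0462
```

Call:
drive_tool([
  {"tx": 0,"ty": 0,"tz": 0,"twist": 0},
  {"tx": 0,"ty": 0,"tz": 0,"twist": 0},
  {"tx": 0,"ty": 0,"tz": 0,"twist": 0},
  {"tx": 0,"ty": 0,"tz": 0,"twist": 0},
  {"tx": 0,"ty": 0,"tz": 0,"twist": 0},
], grip=1.0)

```text
t: 31.08
tcp_pos: [0.5992, 0.0367, 0.0778]
ee_rot: [3.115, 0.407, 0.002]
force: [2.7, -9.1, -0.0]
width: 0.0146
```

Run:
```python
from h import *
stat()
```

```text
t 31.08 tcp [0.5992 0.0367 0.0778] press [-0.0597 -0.062 ] yaw -75.1 F [ 2.7 -9.1 -0. ] T [-1.899 -0.301 -0.006] j6 q 1.370 eff 0.005 w 0.0146
```

Call:
drive_tool([
  {"tx": 0,"ty": 0,"tz": 0,"twist": 0.3},
  {"tx": 0,"ty": 0,"tz": 0.01,"twist": 1.1},
  {"tx": 0,"ty": 0,"tz": 0.02,"twist": 2.1},
  {"tx": 0,"ty": 0,"tz": 0.03,"twist": 3.1},
  {"tx": 0,"ty": 0,"tz": 0.035,"twist": 4.0},
])

```text
t: 31.5
tcp_pos: [0.5993, 0.0364, 0.0764]
ee_rot: [3.131, -0.259, 0.002]
force: [-0.4, -0.6, 0.3]
width: 0.0142
```

Call:
drive_tool([
  {"tx": 0,"ty": 0,"tz": 0,"twist": 0.4},
  {"tx": 0,"ty": 0,"tz": 0.005,"twist": 0.8},
  {"tx": 0,"ty": 0,"tz": 0.01,"twist": 1.2},
  {"tx": 0,"ty": 0,"tz": 0.011,"twist": 1.4},
  {"tx": 0,"ty": 0,"tz": 0.011,"twist": 1.4},
])

```text
t: 31.92
tcp_pos: [0.5993, 0.0365, 0.0759]
ee_rot: [3.105, -0.48, 0.002]
force: [0.9, -3.3, 3.0]
width: 0.0137
```

Run:
```python
from h import *
feel(4)
```

```text
t 32.12 tcp [0.5993 0.0365 0.0758] press [-0.06   -0.0621] yaw -107.5 F [ 1.2 -3.   4.2] T [-0.577  0.109  0.026] j6 q 1.935 eff 0.014 w 0.0138
Tz [-0.01   0.017  0.006  0.026] mean 0.010 eff 0.090 F [ 0.5 -2.8  3.6]
```

Call:
drive_tool([
  {"tx": 0,"ty": 0,"tz": 0,"twist": 0.2},
  {"tx": 0,"ty": 0,"tz": 0.003,"twist": 0.4},
  {"tx": 0,"ty": 0,"tz": 0.005,"twist": 0.6},
  {"tx": 0,"ty": 0,"tz": 0.007,"twist": 0.8},
  {"tx": 0,"ty": 0,"tz": 0.007,"twist": 0.8},
])

```text
t: 32.53
tcp_pos: [0.5993, 0.0365, 0.0755]
ee_rot: [3.081, -0.612, 0.002]
force: [-0.1, -3.4, 6.2]
width: 0.0139
```

Run:
```python
from h import *
feel(4)
```

```text
t 32.73 tcp [0.5992 0.0365 0.0755] press [-0.06   -0.0621] yaw -112.4 F [ 0.  -4.4  6.2] T [-0.687  0.139  0.02 ] j6 q 2.020 eff -0.005 w 0.0139
Tz [-0.036 -0.058 -0.041  0.02 ] mean -0.029 eff 0.050 F [ 0.4 -3.9  6.3]
```

Call:
drive_tool([
  {"tx": 0,"ty": 0,"tz": 0,"twist": 0},
  {"tx": 0,"ty": 0,"tz": 0,"twist": 0},
  {"tx": 0,"ty": 0,"tz": -0.4,"twist": 0},
  {"tx": 0,"ty": 0,"tz": -0.9,"twist": 0},
  {"tx": 0,"ty": 0,"tz": -1.25,"twist": 0},
], grip=0.5)

```text
t: 33.15
tcp_pos: [0.5983, 0.0371, 0.1255]
ee_rot: [-3.082, 0.609, 0.002]
force: [1.6, 0.6, 0.2]
width: 0.0448
```

Run:
```python
from h import *
stat()
q2=P(*B["rl"]);plan([(*q2,.125,-60),(*q2,.0775,-60)])
```

```text
t 33.15 tcp [0.5983 0.0371 0.1255] press [-0.0595 -0.0611] yaw -112.4 F [1.6 0.6 0.2] T [ 0.005  0.039 -0.02 ] j6 q 2.020 eff 0.000 w 0.0448
call end: tx -1.82 ty -1.14 tz 0.01 twist -4.36
call end: tx -1.13 ty -1.82 tz 0.01 twist -4.36
  -> [0.4984 0.1765 0.125 ] -60
call end: tx 0.00 ty 0.00 tz 1.19 twist 0.00
  -> [0.4984 0.1765 0.0775] -60
```

Call:
drive_tool([
  {"tx": -0.36,"ty": -0.23,"tz": 0,"twist": -0.87},
  {"tx": -0.73,"ty": -0.46,"tz": 0,"twist": -1.74},
  {"tx": -1.09,"ty": -0.68,"tz": 0,"twist": -2.62},
  {"tx": -1.46,"ty": -0.91,"tz": 0,"twist": -3.49},
  {"tx": -1.82,"ty": -1.14,"tz": 0.01,"twist": -4.36},
])

```text
t: 33.57
tcp_pos: [0.5475, 0.1074, 0.1242]
ee_rot: [-3.139, -0.111, 0.002]
force: [0.4, 0.2, -0.6]
width: 0.0459
```

Call:
drive_tool([
  {"tx": -0.26,"ty": -0.42,"tz": 0,"twist": -1.0},
  {"tx": -0.54,"ty": -0.87,"tz": 0,"twist": -2.1},
  {"tx": -0.82,"ty": -1.32,"tz": 0,"twist": -3.2},
  {"tx": -1.07,"ty": -1.72,"tz": 0,"twist": -4.1},
  {"tx": -1.13,"ty": -1.82,"tz": 0.01,"twist": -4.36},
])

```text
t: 33.98
tcp_pos: [0.4966, 0.1779, 0.1238]
ee_rot: [-3.031, -0.821, 0.003]
force: [-0.5, -0.1, -0.3]
width: 0.046
```

Call:
drive_tool([
  {"tx": 0,"ty": 0,"tz": 0.2,"twist": 0},
  {"tx": 0,"ty": 0,"tz": 0.5,"twist": 0},
  {"tx": 0,"ty": 0,"tz": 0.85,"twist": 0},
  {"tx": 0,"ty": 0,"tz": 1.1,"twist": 0},
  {"tx": 0,"ty": 0,"tz": 1.18,"twist": 0},
])

```text
t: 34.4
tcp_pos: [0.498, 0.1752, 0.075]
ee_rot: [3.035, 0.809, -0.004]
force: [-0.0, 0.2, 0.4]
width: 0.0458
```

Call:
drive_tool([
  {"tx": 0,"ty": 0,"tz": 0,"twist": 0},
  {"tx": 0,"ty": 0,"tz": 0,"twist": 0},
  {"tx": 0,"ty": 0,"tz": 0,"twist": 0},
  {"tx": 0,"ty": 0,"tz": 0,"twist": 0},
  {"tx": 0,"ty": 0,"tz": 0,"twist": 0},
], grip=1.0)

```text
t: 34.82
tcp_pos: [0.4991, 0.1764, 0.0776]
ee_rot: [-3.034, -0.812, -0.001]
force: [-6.3, 13.1, 0.2]
width: 0.015
```

Call:
drive_tool([
  {"tx": 0,"ty": 0,"tz": 0,"twist": 0.3},
  {"tx": 0,"ty": 0,"tz": 0.01,"twist": 1.1},
  {"tx": 0,"ty": 0,"tz": 0.02,"twist": 2.1},
  {"tx": 0,"ty": 0,"tz": 0.03,"twist": 3.1},
  {"tx": 0,"ty": 0,"tz": 0.035,"twist": 4.0},
])

```text
t: 35.23
tcp_pos: [0.4991, 0.1765, 0.0762]
ee_rot: [-3.137, -0.156, -0.001]
force: [-0.1, -0.1, 1.2]
width: 0.0138
```

Call:
drive_tool([
  {"tx": 0,"ty": 0,"tz": 0,"twist": 0.4},
  {"tx": 0,"ty": 0,"tz": 0.005,"twist": 0.8},
  {"tx": 0,"ty": 0,"tz": 0.01,"twist": 1.2},
  {"tx": 0,"ty": 0,"tz": 0.015,"twist": 1.6},
  {"tx": 0,"ty": 0,"tz": 0.02,"twist": 1.9},
])

```text
t: 35.65
tcp_pos: [0.4991, 0.1763, 0.0755]
ee_rot: [-3.138, 0.152, -0.001]
force: [-1.0, 0.4, 5.1]
width: 0.0143
```

Run:
```python
from h import *
feel(5)
```

```text
t 35.90 tcp [0.4991 0.1763 0.0754] press [0.0599 0.0613] yaw -95.3 F [-1.8 -0.6  6.1] T [-0.106  0.455 -0.046] j6 q 2.001 eff -0.006 w 0.0142
Tz [-0.007 -0.067 -0.01  -0.075 -0.046] mean -0.041 eff 0.099 F [-1.8 -0.2  5.9]
```

Call:
drive_tool([
  {"tx": 0,"ty": 0,"tz": 0,"twist": 0.2},
  {"tx": 0,"ty": 0,"tz": 0.003,"twist": 0.4},
  {"tx": 0,"ty": 0,"tz": 0.005,"twist": 0.6},
  {"tx": 0,"ty": 0,"tz": 0.007,"twist": 0.8},
  {"tx": 0,"ty": 0,"tz": 0.007,"twist": 0.8},
])

```text
t: 36.32
tcp_pos: [0.4991, 0.1762, 0.0752]
ee_rot: [-3.129, 0.28, -0.001]
force: [-1.7, -1.7, 7.3]
width: 0.0141
```

Run:
```python
from h import *
feel(3)
```

```text
t 36.47 tcp [0.4991 0.1763 0.0752] press [0.0599 0.0613] yaw -100.1 F [-1.5 -1.   7.9] T [-0.133  0.464 -0.02 ] j6 q 2.085 eff 0.009 w 0.0144
Tz [ 0.023 -0.002 -0.02 ] mean 0.000 eff 0.075 F [-1.5 -1.   7.4]
```

Call:
drive_tool([
  {"tx": 0,"ty": 0,"tz": 0,"twist": 0.2},
  {"tx": 0,"ty": 0,"tz": 0.003,"twist": 0.4},
  {"tx": 0,"ty": 0,"tz": 0.005,"twist": 0.6},
  {"tx": 0,"ty": 0,"tz": 0.006,"twist": 0.7},
  {"tx": 0,"ty": 0,"tz": 0.006,"twist": 0.7},
])

```text
t: 36.88
tcp_pos: [0.4991, 0.1762, 0.075]
ee_rot: [-3.117, 0.393, -0.001]
force: [-2.2, -0.4, 8.1]
width: 0.014
```

Run:
```python
from h import *
feel(4)
```

```text
t 37.08 tcp [0.4991 0.1762 0.075 ] press [0.0598 0.0613] yaw -104.3 F [-1.6 -0.9  8. ] T [-0.206  0.542  0.015] j6 q 2.158 eff 0.018 w 0.0140
Tz [0.04  0.011 0.062 0.015] mean 0.032 eff 0.049 F [-1.7 -1.3  8.2]
```

Call:
drive_tool([
  {"tx": 0,"ty": 0,"tz": 0,"twist": 0.2},
  {"tx": 0,"ty": 0,"tz": 0.004,"twist": 0.4},
  {"tx": 0,"ty": 0,"tz": 0.006,"twist": 0.6},
  {"tx": 0,"ty": 0,"tz": 0.007,"twist": 0.7},
  {"tx": 0,"ty": 0,"tz": 0.007,"twist": 0.7},
])

```text
t: 37.5
tcp_pos: [0.4991, 0.1762, 0.0748]
ee_rot: [-3.1, 0.507, -0.001]
force: [-2.6, -0.8, 9.0]
width: 0.0134
```

Run:
```python
from h import *
feel(4)
```

```text
t 37.70 tcp [0.4991 0.1762 0.0748] press [0.0598 0.0613] yaw -108.5 F [-1.7 -2.1  8.4] T [-0.233  0.587  0.016] j6 q 2.231 eff 0.027 w 0.0141
Tz [0.067 0.032 0.055 0.016] mean 0.042 eff 0.057 F [-1.9 -1.7  8.5]
```

Call:
drive_tool([
  {"tx": 0,"ty": 0,"tz": 0,"twist": 0.2},
  {"tx": 0,"ty": 0,"tz": 0.003,"twist": 0.4},
  {"tx": 0,"ty": 0,"tz": 0.005,"twist": 0.5},
  {"tx": 0,"ty": 0,"tz": 0.005,"twist": 0.5},
  {"tx": 0,"ty": 0,"tz": 0.005,"twist": 0.5},
])

```text
t: 38.12
tcp_pos: [0.499, 0.1762, 0.0746]
ee_rot: [-3.086, 0.587, -0.001]
force: [-1.8, -1.3, 9.6]
width: 0.0144
```

Run:
```python
from h import *
feel(5)
```

```text
t 38.37 tcp [0.4991 0.1761 0.0746] press [0.0597 0.0613] yaw -111.5 F [-2.4 -1.8  9.5] T [-0.26   0.618  0.029] j6 q 2.284 eff 0.030 w 0.0145
Tz [0.039 0.059 0.019 0.013 0.029] mean 0.032 eff 0.033 F [-2.3 -1.6  9.4]
```

Call:
drive_tool([
  {"tx": 0,"ty": 0,"tz": 0,"twist": 0.2},
  {"tx": 0,"ty": 0,"tz": 0.003,"twist": 0.5},
  {"tx": 0,"ty": 0,"tz": 0.006,"twist": 0.8},
  {"tx": 0,"ty": 0,"tz": 0.006,"twist": 0.8},
  {"tx": 0,"ty": 0,"tz": 0.006,"twist": 0.8},
])

```text
t: 38.78
tcp_pos: [0.499, 0.1761, 0.0744]
ee_rot: [3.059, -0.716, 0.001]
force: [-3.1, -2.7, 9.6]
width: 0.0139
```

Run:
```python
from h import *
feel(4)
```

```text
t 38.98 tcp [0.499  0.1761 0.0744] press [0.0597 0.0613] yaw -116.3 F [-3.3 -1.8  9.5] T [-0.31   0.584 -0.033] j6 q 2.367 eff 0.021 w 0.0140
Tz [ 0.038 -0.047  0.074 -0.033] mean 0.008 eff 0.030 F [-2.8 -1.8  9.5]
```

Call:
drive_tool([
  {"tx": 0,"ty": 0,"tz": 0,"twist": 0.2},
  {"tx": 0,"ty": 0,"tz": 0.003,"twist": 0.4},
  {"tx": 0,"ty": 0,"tz": 0.004,"twist": 0.6},
  {"tx": 0,"ty": 0,"tz": 0.004,"twist": 0.6},
  {"tx": 0,"ty": 0,"tz": 0.004,"twist": 0.6},
])

```text
t: 39.4
tcp_pos: [0.499, 0.176, 0.0743]
ee_rot: [3.035, -0.811, 0.001]
force: [-3.3, -2.5, 10.2]
width: 0.0135
```

Run:
```python
from h import *
feel(4)
```

```text
t 39.60 tcp [0.499  0.176  0.0743] press [0.0596 0.0613] yaw -119.9 F [-2.8 -1.6 10.2] T [-0.419  0.687  0.053] j6 q 2.430 eff 0.065 w 0.0137
Tz [0.125 0.001 0.101 0.053] mean 0.070 eff 0.070 F [-3.1 -2.1 10.3]
```

Call:
drive_tool([
  {"tx": 0,"ty": 0,"tz": 0,"twist": 0.2},
  {"tx": 0,"ty": 0,"tz": 0.002,"twist": 0.4},
  {"tx": 0,"ty": 0,"tz": 0.003,"twist": 0.5},
  {"tx": 0,"ty": 0,"tz": 0.003,"twist": 0.5},
  {"tx": 0,"ty": 0,"tz": 0.003,"twist": 0.5},
])

```text
t: 40.02
tcp_pos: [0.499, 0.176, 0.0742]
ee_rot: [3.013, -0.89, 0.001]
force: [-3.6, -2.3, 11.3]
width: 0.0142
```

Run:
```python
from h import *
feel(5)
s=r.state()["tcp_pos"];q=P(*B["fr"]);plan([(*q,.125,-112.4),(*q,.0755,-112.4)],pos=np.r_[s[:2],.125])
```

```text
t 40.27 tcp [0.499  0.176  0.0743] press [0.0596 0.0613] yaw -122.9 F [-2.9 -2.5 11.7] T [-0.439  0.719  0.09 ] j6 q 2.482 eff 0.107 w 0.0141
Tz [0.104 0.124 0.125 0.152 0.09 ] mean 0.119 eff 0.110 F [-3.4 -2.7 11.6]
call end: tx 4.00 ty 1.57 tz -0.00 twist -1.75
  -> [0.5992 0.0365 0.125 ] -112.4
call end: tx 0.00 ty 0.00 tz 1.24 twist 0.00
  -> [0.5992 0.0365 0.0755] -112.4
```

Call:
drive_tool([
  {"tx": 0,"ty": 0,"tz": 0,"twist": 0},
  {"tx": 0,"ty": 0,"tz": 0,"twist": 0},
  {"tx": 0,"ty": 0,"tz": -0.4,"twist": 0},
  {"tx": 0,"ty": 0,"tz": -0.9,"twist": 0},
  {"tx": 0,"ty": 0,"tz": -1.27,"twist": 0},
], grip=0.5)

```text
t: 40.68
tcp_pos: [0.4988, 0.1762, 0.1249]
ee_rot: [-3.012, 0.892, 0.0]
force: [0.8, -0.2, -0.0]
width: 0.045
```

Call:
drive_tool([
  {"tx": 0.7,"ty": 0.28,"tz": 0,"twist": -0.3},
  {"tx": 1.55,"ty": 0.61,"tz": 0,"twist": -0.7},
  {"tx": 2.45,"ty": 0.96,"tz": 0,"twist": -1.1},
  {"tx": 3.35,"ty": 1.31,"tz": 0,"twist": -1.5},
  {"tx": 4.0,"ty": 1.57,"tz": 0,"twist": -1.75},
])

```text
t: 41.1
tcp_pos: [0.6004, 0.034, 0.1242]
ee_rot: [3.082, -0.609, 0.002]
force: [-0.1, 0.4, 1.2]
width: 0.0458
```

Call:
drive_tool([
  {"tx": 0,"ty": 0,"tz": 0.1,"twist": 0},
  {"tx": 0,"ty": 0,"tz": 0.4,"twist": 0},
  {"tx": 0,"ty": 0,"tz": 0.8,"twist": 0},
  {"tx": 0,"ty": 0,"tz": 1.1,"twist": 0},
  {"tx": 0,"ty": 0,"tz": 1.22,"twist": 0},
])

```text
t: 41.52
tcp_pos: [0.5963, 0.0373, 0.0726]
ee_rot: [3.081, -0.612, -0.006]
force: [-0.9, 0.2, -0.2]
width: 0.0457
```

Call:
drive_tool([
  {"tx": 0,"ty": 0,"tz": 0,"twist": 0},
  {"tx": 0,"ty": 0,"tz": 0,"twist": 0},
  {"tx": 0,"ty": 0,"tz": 0,"twist": 0},
  {"tx": 0,"ty": 0,"tz": 0,"twist": 0},
  {"tx": 0,"ty": 0,"tz": 0,"twist": 0},
], grip=1.0)

```text
t: 41.93
tcp_pos: [0.5992, 0.0365, 0.076]
ee_rot: [-3.081, 0.613, -0.002]
force: [0.1, -0.5, -0.6]
width: 0.0148
```

Call:
drive_tool([
  {"tx": 0,"ty": 0,"tz": 0,"twist": 0.3},
  {"tx": 0,"ty": 0,"tz": 0.005,"twist": 1.0},
  {"tx": 0,"ty": 0,"tz": 0.015,"twist": 1.8},
  {"tx": 0,"ty": 0,"tz": 0.023,"twist": 2.6},
  {"tx": 0,"ty": 0,"tz": 0.024,"twist": 2.7},
])

```text
t: 42.35
tcp_pos: [0.5992, 0.0364, 0.0753]
ee_rot: [-2.961, 1.048, -0.002]
force: [-1.9, 0.6, 3.7]
width: 0.0139
```

Run:
```python
from h import *
feel(6)
```

```text
t 42.65 tcp [0.5992 0.0364 0.0752] press [-0.06  -0.062] yaw -128.6 F [-1.8  1.3  6.3] T [0.105 0.384 0.1  ] j6 q 2.303 eff 0.091 w 0.0140
Tz [0.105 0.031 0.141 0.077 0.084 0.1  ] mean 0.090 eff 0.287 F [-1.4  0.5  5.9]
```

Call:
drive_tool([
  {"tx": 0,"ty": 0,"tz": 0,"twist": 0.2},
  {"tx": 0,"ty": 0,"tz": 0.003,"twist": 0.4},
  {"tx": 0,"ty": 0,"tz": 0.004,"twist": 0.5},
  {"tx": 0,"ty": 0,"tz": 0.004,"twist": 0.5},
  {"tx": 0,"ty": 0,"tz": 0.004,"twist": 0.5},
])

```text
t: 43.07
tcp_pos: [0.5993, 0.0364, 0.0752]
ee_rot: [-2.936, 1.116, -0.002]
force: [-1.7, -0.1, 7.2]
width: 0.0141
```

Run:
```python
from h import *
feel(6)
s=r.state()["tcp_pos"];q=P(*B["fl"]);plan([(*q,.125,-71),(*q,.0755,-71)],pos=np.r_[s[:2],.125])
```

```text
t 43.37 tcp [0.5993 0.0364 0.0752] press [-0.06   -0.0621] yaw -131.6 F [-2.5  0.9  7.5] T [0.135 0.525 0.159] j6 q 2.355 eff 0.154 w 0.0142
Tz [0.129 0.121 0.143 0.152 0.14  0.159] mean 0.141 eff 0.156 F [-2.2  0.7  7.3]
call end: tx -1.32 ty 0.81 tz -0.00 twist -5.05
call end: tx -1.55 ty 0.03 tz -0.00 twist -5.05
  -> [0.4772 0.0584 0.125 ] -71
call end: tx 0.00 ty 0.00 tz 1.24 twist 0.00
  -> [0.4772 0.0584 0.0755] -71
```

Call:
drive_tool([
  {"tx": 0,"ty": 0,"tz": 0,"twist": 0},
  {"tx": 0,"ty": 0,"tz": 0,"twist": 0},
  {"tx": 0,"ty": 0,"tz": -0.4,"twist": 0},
  {"tx": 0,"ty": 0,"tz": -0.9,"twist": 0},
  {"tx": 0,"ty": 0,"tz": -1.25,"twist": 0},
], grip=0.5)

```text
t: 43.78
tcp_pos: [0.5989, 0.0363, 0.1251]
ee_rot: [-2.936, 1.118, -0.0]
force: [0.9, -0.1, 0.4]
width: 0.0448
```

Call:
drive_tool([
  {"tx": -0.26,"ty": 0.16,"tz": 0,"twist": -1.01},
  {"tx": -0.53,"ty": 0.32,"tz": 0,"twist": -2.02},
  {"tx": -0.79,"ty": 0.49,"tz": 0,"twist": -3.03},
  {"tx": -1.06,"ty": 0.65,"tz": 0,"twist": -4.04},
  {"tx": -1.32,"ty": 0.81,"tz": 0,"twist": -5.05},
])

```text
t: 44.2
tcp_pos: [0.5371, 0.0473, 0.1241]
ee_rot: [-3.127, 0.303, 0.0]
force: [0.4, 0.2, 0.2]
width: 0.0463
```

Call:
drive_tool([
  {"tx": -0.35,"ty": 0.01,"tz": 0,"twist": -1.1},
  {"tx": -0.72,"ty": 0.02,"tz": 0,"twist": -2.25},
  {"tx": -1.1,"ty": 0.03,"tz": 0,"twist": -3.4},
  {"tx": -1.45,"ty": 0.03,"tz": 0,"twist": -4.5},
  {"tx": -1.55,"ty": 0.03,"tz": 0,"twist": -5.05},
])

```text
t: 44.62
tcp_pos: [0.4744, 0.0585, 0.1239]
ee_rot: [-3.097, -0.527, 0.003]
force: [0.5, -0.0, -0.2]
width: 0.0455
```

Call:
drive_tool([
  {"tx": 0,"ty": 0,"tz": 0.1,"twist": 0},
  {"tx": 0,"ty": 0,"tz": 0.4,"twist": 0},
  {"tx": 0,"ty": 0,"tz": 0.8,"twist": 0},
  {"tx": 0,"ty": 0,"tz": 1.1,"twist": 0},
  {"tx": 0,"ty": 0,"tz": 1.22,"twist": 0},
])

```text
t: 45.03
tcp_pos: [0.4763, 0.0582, 0.0738]
ee_rot: [-3.1, -0.512, 0.003]
force: [-0.2, -0.1, 0.2]
width: 0.0457
```

Call:
drive_tool([
  {"tx": 0,"ty": 0,"tz": 0,"twist": 0},
  {"tx": 0,"ty": 0,"tz": 0,"twist": 0},
  {"tx": 0,"ty": 0,"tz": 0,"twist": 0},
  {"tx": 0,"ty": 0,"tz": 0,"twist": 0},
  {"tx": 0,"ty": 0,"tz": 0,"twist": 0},
], grip=1.0)

```text
t: 45.45
tcp_pos: [0.4773, 0.0584, 0.076]
ee_rot: [3.099, 0.515, 0.002]
force: [2.1, -3.3, -0.1]
width: 0.0146
```

Call:
drive_tool([
  {"tx": 0,"ty": 0,"tz": 0,"twist": 0.3},
  {"tx": 0,"ty": 0,"tz": 0.005,"twist": 1.0},
  {"tx": 0,"ty": 0,"tz": 0.015,"twist": 1.8},
  {"tx": 0,"ty": 0,"tz": 0.023,"twist": 2.6},
  {"tx": 0,"ty": 0,"tz": 0.025,"twist": 2.8},
])

```text
t: 45.87
tcp_pos: [0.4773, 0.0583, 0.075]
ee_rot: [3.141, 0.051, 0.002]
force: [0.2, -1.2, 4.1]
width: 0.0142
```

Run:
```python
from h import *
feel(6)
```

```text
t 46.17 tcp [0.4773 0.0583 0.075 ] press [-0.0601  0.0618] yaw -87.8 F [-0.3 -2.   5.8] T [-0.375  0.21  -0.01 ] j6 q 1.650 eff -0.002 w 0.0143
Tz [ 0.029  0.044 -0.     0.034 -0.006 -0.01 ] mean 0.015 eff 0.205 F [-0.3 -1.9  6. ]
```

Call:
drive_tool([
  {"tx": 0,"ty": 0,"tz": 0,"twist": 0.2},
  {"tx": 0,"ty": 0,"tz": 0.003,"twist": 0.5},
  {"tx": 0,"ty": 0,"tz": 0.006,"twist": 0.8},
  {"tx": 0,"ty": 0,"tz": 0.006,"twist": 0.8},
  {"tx": 0,"ty": 0,"tz": 0.006,"twist": 0.8},
])

```text
t: 46.58
tcp_pos: [0.4773, 0.0583, 0.0749]
ee_rot: [3.141, -0.07, 0.002]
force: [-1.1, -3.1, 8.4]
width: 0.0138
```

Run:
```python
from h import *
feel(5)
```

```text
t 46.83 tcp [0.4773 0.0583 0.0749] press [-0.0601  0.0618] yaw -92.5 F [-1.1 -2.6  8.3] T [-0.453  0.365  0.122] j6 q 1.734 eff 0.085 w 0.0138
Tz [0.025 0.112 0.041 0.035 0.122] mean 0.067 eff 0.091 F [-1.4 -2.1  8.6]
```

Call:
drive_tool([
  {"tx": 0,"ty": 0,"tz": 0,"twist": 0.2},
  {"tx": 0,"ty": 0,"tz": 0.002,"twist": 0.4},
  {"tx": 0,"ty": 0,"tz": 0.003,"twist": 0.5},
  {"tx": 0,"ty": 0,"tz": 0.003,"twist": 0.5},
  {"tx": 0,"ty": 0,"tz": 0.003,"twist": 0.5},
])

```text
t: 47.25
tcp_pos: [0.4774, 0.0583, 0.0749]
ee_rot: [3.138, -0.152, 0.002]
force: [-1.3, -2.5, 9.9]
width: 0.0141
```

Run:
```python
from h import *
feel(5)
s=r.state()["tcp_pos"];q=P(*B["rr"]);plan([(*q,.125,-66),(*q,.0755,-66)],pos=np.r_[s[:2],.125])
```

```text
t 47.50 tcp [0.4774 0.0583 0.0749] press [-0.0601  0.0618] yaw -95.5 F [-1.1 -2.1  8.8] T [-0.423  0.365  0.187] j6 q 1.786 eff 0.135 w 0.0141
Tz [0.105 0.148 0.123 0.11  0.187] mean 0.134 eff 0.137 F [-1.4 -1.8  9.7]
call end: tx 3.33 ty -2.74 tz -0.00 twist -4.92
  -> [0.6204 0.1546 0.125 ] -66
call end: tx 0.00 ty 0.00 tz 1.24 twist 0.00
  -> [0.6204 0.1546 0.0755] -66
```

Call:
drive_tool([
  {"tx": 0,"ty": 0,"tz": 0,"twist": 0},
  {"tx": 0,"ty": 0,"tz": 0,"twist": 0},
  {"tx": 0,"ty": 0,"tz": -0.4,"twist": 0},
  {"tx": 0,"ty": 0,"tz": -0.9,"twist": 0},
  {"tx": 0,"ty": 0,"tz": -1.25,"twist": 0},
], grip=0.5)

```text
t: 47.92
tcp_pos: [0.4767, 0.0585, 0.1249]
ee_rot: [-3.138, 0.154, 0.0]
force: [0.4, 0.1, 0.9]
width: 0.0449
```

Call:
drive_tool([
  {"tx": 0.6,"ty": -0.49,"tz": 0,"twist": -0.9},
  {"tx": 1.3,"ty": -1.07,"tz": 0,"twist": -1.9},
  {"tx": 2.0,"ty": -1.65,"tz": 0,"twist": -2.9},
  {"tx": 2.7,"ty": -2.22,"tz": 0,"twist": -4.0},
  {"tx": 3.33,"ty": -2.74,"tz": 0,"twist": -4.92},
])

```text
t: 48.33
tcp_pos: [0.6217, 0.1555, 0.1239]
ee_rot: [-3.071, -0.659, -0.0]
force: [0.9, -0.7, -0.0]
width: 0.0462
```

Call:
drive_tool([
  {"tx": 0,"ty": 0,"tz": 0.05,"twist": 0},
  {"tx": 0,"ty": 0,"tz": 0.35,"twist": 0},
  {"tx": 0,"ty": 0,"tz": 0.8,"twist": 0},
  {"tx": 0,"ty": 0,"tz": 1.1,"twist": 0},
  {"tx": 0,"ty": 0,"tz": 1.22,"twist": 0},
])

```text
t: 48.75
tcp_pos: [0.6174, 0.1531, 0.0724]
ee_rot: [3.074, 0.646, -0.008]
force: [-0.3, -0.4, 0.3]
width: 0.0456
```

Call:
drive_tool([
  {"tx": 0,"ty": 0,"tz": 0,"twist": 0},
  {"tx": 0,"ty": 0,"tz": 0,"twist": 0},
  {"tx": 0,"ty": 0,"tz": 0,"twist": 0},
  {"tx": 0,"ty": 0,"tz": 0,"twist": 0},
  {"tx": 0,"ty": 0,"tz": 0,"twist": 0},
], grip=1.0)

```text
t: 49.17
tcp_pos: [0.6206, 0.1544, 0.0761]
ee_rot: [-3.074, -0.647, -0.002]
force: [-3.9, 10.0, 0.7]
width: 0.0144
```

Call:
drive_tool([
  {"tx": 0,"ty": 0,"tz": 0,"twist": 0.2},
  {"tx": 0,"ty": 0,"tz": 0.005,"twist": 0.7},
  {"tx": 0,"ty": 0,"tz": 0.01,"twist": 1.2},
  {"tx": 0,"ty": 0,"tz": 0.013,"twist": 1.5},
  {"tx": 0,"ty": 0,"tz": 0.013,"twist": 1.5},
])

```text
t: 49.58
tcp_pos: [0.6206, 0.1546, 0.0755]
ee_rot: [-3.115, -0.401, -0.002]
force: [-1.5, 1.5, 5.4]
width: 0.0138
```

Run:
```python
from h import *
feel(6)
```

```text
t 49.88 tcp [0.6206 0.1546 0.0755] press [ 0.06   -0.0621] yaw -75.2 F [-1.4  3.1  6.6] T [ 0.35   0.452 -0.002] j6 q 1.553 eff 0.001 w 0.0139
Tz [-0.004  0.023  0.049  0.001  0.037 -0.002] mean 0.017 eff 0.084 F [-1.7  2.1  5.8]
```

Call:
drive_tool([
  {"tx": 0,"ty": 0,"tz": 0,"twist": 0.2},
  {"tx": 0,"ty": 0,"tz": 0.003,"twist": 0.5},
  {"tx": 0,"ty": 0,"tz": 0.006,"twist": 0.8},
  {"tx": 0,"ty": 0,"tz": 0.006,"twist": 0.8},
  {"tx": 0,"ty": 0,"tz": 0.006,"twist": 0.8},
])

```text
t: 50.3
tcp_pos: [0.6207, 0.1546, 0.0755]
ee_rot: [-3.129, -0.274, -0.002]
force: [-2.1, 2.0, 7.1]
width: 0.0145
```

Run:
```python
from h import *
feel(4)
```

```text
t 50.50 tcp [0.6206 0.1546 0.0755] press [ 0.06   -0.0622] yaw -80.0 F [-2.5  1.4  8.3] T [0.303 0.568 0.056] j6 q 1.637 eff 0.084 w 0.0138
Tz [0.065 0.112 0.152 0.056] mean 0.096 eff 0.092 F [-2.3  1.5  7.5]
```

Call:
drive_tool([
  {"tx": 0,"ty": 0,"tz": 0,"twist": 0.2},
  {"tx": 0,"ty": 0,"tz": 0.003,"twist": 0.4},
  {"tx": 0,"ty": 0,"tz": 0.005,"twist": 0.6},
  {"tx": 0,"ty": 0,"tz": 0.005,"twist": 0.7},
  {"tx": 0,"ty": 0,"tz": 0.005,"twist": 0.7},
])

```text
t: 50.92
tcp_pos: [0.6206, 0.1546, 0.0754]
ee_rot: [-3.137, -0.159, -0.002]
force: [-3.2, 1.7, 9.5]
width: 0.0143
```

Run:
```python
from h import *
feel(4)
s=r.state()["tcp_pos"];q=P(*B["rl"]);plan([(*q,.125,-122.9),(*q,.0745,-122.9)],pos=np.r_[s[:2],.125])
```

```text
t 51.12 tcp [0.6206 0.1545 0.0754] press [ 0.06   -0.0621] yaw -84.2 F [-2.5  1.4  9.5] T [0.266 0.684 0.122] j6 q 1.710 eff 0.153 w 0.0142
Tz [0.122 0.149 0.213 0.122] mean 0.152 eff 0.183 F [-3.   1.6  8.6]
call end: tx -1.49 ty -0.43 tz -0.00 twist 3.23
call end: tx -1.55 ty 0.09 tz -0.00 twist 3.23
  -> [0.4984 0.1765 0.125 ] -122.9
call end: tx 0.00 ty 0.00 tz 1.26 twist 0.00
  -> [0.4984 0.1765 0.0745] -122.9
```

Call:
drive_tool([
  {"tx": 0,"ty": 0,"tz": 0,"twist": 0},
  {"tx": 0,"ty": 0,"tz": 0,"twist": 0},
  {"tx": 0,"ty": 0,"tz": -0.4,"twist": 0},
  {"tx": 0,"ty": 0,"tz": -0.9,"twist": 0},
  {"tx": 0,"ty": 0,"tz": -1.25,"twist": 0},
], grip=0.5)

```text
t: 51.53
tcp_pos: [0.6204, 0.154, 0.1251]
ee_rot: [3.137, 0.159, 0.0]
force: [-0.2, 0.2, 0.1]
width: 0.0448
```

Call:
drive_tool([
  {"tx": -0.3,"ty": -0.09,"tz": 0,"twist": 0.65},
  {"tx": -0.6,"ty": -0.17,"tz": 0,"twist": 1.29},
  {"tx": -0.89,"ty": -0.26,"tz": 0,"twist": 1.94},
  {"tx": -1.19,"ty": -0.34,"tz": 0,"twist": 2.58},
  {"tx": -1.49,"ty": -0.43,"tz": 0,"twist": 3.23},
])

```text
t: 51.95
tcp_pos: [0.5585, 0.165, 0.1241]
ee_rot: [3.119, -0.376, -0.0]
force: [0.9, -0.3, -0.1]
width: 0.046
```

Call:
drive_tool([
  {"tx": -0.36,"ty": 0.02,"tz": 0,"twist": 0.75},
  {"tx": -0.75,"ty": 0.04,"tz": 0,"twist": 1.5},
  {"tx": -1.1,"ty": 0.06,"tz": 0,"twist": 2.3},
  {"tx": -1.45,"ty": 0.08,"tz": 0,"twist": 3.0},
  {"tx": -1.55,"ty": 0.09,"tz": 0,"twist": 3.23},
])

```text
t: 52.37
tcp_pos: [0.496, 0.1762, 0.1239]
ee_rot: [3.01, -0.897, -0.002]
force: [0.2, 0.7, -0.4]
width: 0.0458
```

Call:
drive_tool([
  {"tx": 0,"ty": 0,"tz": 0.1,"twist": 0},
  {"tx": 0,"ty": 0,"tz": 0.4,"twist": 0},
  {"tx": 0,"ty": 0,"tz": 0.8,"twist": 0},
  {"tx": 0,"ty": 0,"tz": 1.1,"twist": 0},
  {"tx": 0,"ty": 0,"tz": 1.23,"twist": 0},
])

```text
t: 52.78
tcp_pos: [0.4977, 0.1759, 0.0733]
ee_rot: [3.012, -0.889, -0.002]
force: [-0.6, 0.0, -0.2]
width: 0.0463
```

Call:
drive_tool([
  {"tx": 0,"ty": 0,"tz": 0,"twist": 0},
  {"tx": 0,"ty": 0,"tz": 0,"twist": 0},
  {"tx": 0,"ty": 0,"tz": 0,"twist": 0},
  {"tx": 0,"ty": 0,"tz": 0,"twist": 0},
  {"tx": 0,"ty": 0,"tz": 0,"twist": 0},
], grip=1.0)

```text
t: 53.2
tcp_pos: [0.4985, 0.1764, 0.0757]
ee_rot: [-3.012, 0.891, -0.001]
force: [-2.4, -5.8, 0.7]
width: 0.015
```

Call:
drive_tool([
  {"tx": 0,"ty": 0,"tz": 0,"twist": 0},
  {"tx": 0,"ty": 0,"tz": 0.001,"twist": 0.1},
  {"tx": 0,"ty": 0,"tz": 0.002,"twist": 0.2},
  {"tx": 0,"ty": 0,"tz": 0.002,"twist": 0.3},
  {"tx": 0,"ty": 0,"tz": 0.002,"twist": 0.3},
])

```text
t: 53.62
tcp_pos: [0.4984, 0.1763, 0.0756]
ee_rot: [-2.998, 0.94, -0.001]
force: [-0.6, -2.9, 6.2]
width: 0.0139
```

Run:
```python
from h import *
feel(6)
```

```text
t 53.92 tcp [0.4985 0.1763 0.0756] press [0.0598 0.0619] yaw -124.8 F [-1.  -2.1  6.9] T [-0.31   0.361  0.069] j6 q 2.515 eff 0.103 w 0.0140
Tz [0.09  0.081 0.075 0.123 0.084 0.069] mean 0.087 eff 0.122 F [-1.  -1.9  6.4]
```

Call:
drive_tool([
  {"tx": 0,"ty": 0,"tz": 0,"twist": 0.2},
  {"tx": 0,"ty": 0,"tz": 0.002,"twist": 0.4},
  {"tx": 0,"ty": 0,"tz": 0.004,"twist": 0.6},
  {"tx": 0,"ty": 0,"tz": 0.005,"twist": 0.7},
  {"tx": 0,"ty": 0,"tz": 0.005,"twist": 0.7},
])

```text
t: 54.33
tcp_pos: [0.4984, 0.1763, 0.0756]
ee_rot: [-2.961, 1.049, -0.001]
force: [-1.4, -1.6, 8.7]
width: 0.0144
```

Run:
```python
from h import *
feel(5)
s=r.state()["tcp_pos"];q=P(*B["fr"]);plan([(*q,.125,-131.6),(*q,.0755,-131.6)],pos=np.r_[s[:2],.125])
```

```text
t 54.58 tcp [0.4985 0.1763 0.0756] press [0.0598 0.0619] yaw -129.0 F [-2.  -2.5  8.6] T [-0.3    0.45   0.211] j6 q 2.588 eff 0.195 w 0.0137
Tz [0.188 0.243 0.247 0.164 0.211] mean 0.211 eff 0.220 F [-1.7 -1.9  8.6]
call end: tx 4.16 ty 1.13 tz -0.00 twist 0.44
  -> [0.5992 0.0365 0.125 ] -131.6
call end: tx 0.00 ty 0.00 tz 1.24 twist 0.00
  -> [0.5992 0.0365 0.0755] -131.6
```

Call:
drive_tool([
  {"tx": 0,"ty": 0,"tz": 0,"twist": 0},
  {"tx": 0,"ty": 0,"tz": 0,"twist": 0},
  {"tx": 0,"ty": 0,"tz": -0.4,"twist": 0},
  {"tx": 0,"ty": 0,"tz": -0.9,"twist": 0},
  {"tx": 0,"ty": 0,"tz": -1.25,"twist": 0},
], grip=0.5)

```text
t: 55.0
tcp_pos: [0.4981, 0.1764, 0.1256]
ee_rot: [-2.961, 1.048, 0.0]
force: [0.2, -0.1, 0.4]
width: 0.0447
```

Call:
drive_tool([
  {"tx": 0.72,"ty": 0.2,"tz": 0,"twist": 0.1},
  {"tx": 1.6,"ty": 0.43,"tz": 0,"twist": 0.2},
  {"tx": 2.5,"ty": 0.68,"tz": 0,"twist": 0.3},
  {"tx": 3.4,"ty": 0.92,"tz": 0,"twist": 0.4},
  {"tx": 4.16,"ty": 1.13,"tz": 0,"twist": 0.44},
])

```text
t: 55.42
tcp_pos: [0.6002, 0.0347, 0.1248]
ee_rot: [-2.936, 1.117, -0.001]
force: [0.3, -0.1, 0.7]
width: 0.0468
```

Call:
drive_tool([
  {"tx": 0,"ty": 0,"tz": 0.05,"twist": 0},
  {"tx": 0,"ty": 0,"tz": 0.35,"twist": 0},
  {"tx": 0,"ty": 0,"tz": 0.8,"twist": 0},
  {"tx": 0,"ty": 0,"tz": 1.1,"twist": 0},
  {"tx": 0,"ty": 0,"tz": 1.22,"twist": 0},
])

```text
t: 55.83
tcp_pos: [0.5966, 0.0374, 0.0733]
ee_rot: [2.936, -1.114, -0.006]
force: [-0.4, 0.1, 0.6]
width: 0.0461
```

Call:
drive_tool([
  {"tx": 0,"ty": 0,"tz": 0,"twist": 0},
  {"tx": 0,"ty": 0,"tz": 0,"twist": 0},
  {"tx": 0,"ty": 0,"tz": 0,"twist": 0},
  {"tx": 0,"ty": 0,"tz": 0,"twist": 0},
  {"tx": 0,"ty": 0,"tz": 0,"twist": 0},
], grip=1.0)

```text
t: 56.25
tcp_pos: [0.5994, 0.0366, 0.0767]
ee_rot: [-2.937, 1.115, -0.001]
force: [-6.5, -8.5, 2.2]
width: 0.0147
```

Call:
drive_tool([
  {"tx": 0,"ty": 0,"tz": 0,"twist": 0},
  {"tx": 0,"ty": 0,"tz": 0.001,"twist": 0.1},
  {"tx": 0,"ty": 0,"tz": 0.002,"twist": 0.2},
  {"tx": 0,"ty": 0,"tz": 0.002,"twist": 0.3},
  {"tx": 0,"ty": 0,"tz": 0.002,"twist": 0.3},
])

```text
t: 56.67
tcp_pos: [0.5993, 0.0364, 0.0766]
ee_rot: [-2.918, 1.163, -0.001]
force: [-2.1, -0.4, 6.6]
width: 0.0142
```

Run:
```python
from h import *
feel(5)
s=r.state()["tcp_pos"];q=P(*B["fl"]);plan([(*q,.125,-95.5),(*q,.0755,-95.5)],pos=np.r_[s[:2],.125])
```

```text
t 56.92 tcp [0.5993 0.0364 0.0766] press [-0.06   -0.0621] yaw -133.4 F [-2.4 -2.3  5.8] T [-0.19   0.555  0.06 ] j6 q 2.387 eff 0.102 w 0.0138
Tz [0.142 0.103 0.093 0.07  0.06 ] mean 0.094 eff 0.125 F [-2.4 -1.4  6.3]
call end: tx -1.30 ty 0.85 tz -0.00 twist -3.16
call end: tx -1.50 ty 0.38 tz -0.00 twist -3.16
  -> [0.4772 0.0584 0.125 ] -95.5
call end: tx 0.00 ty 0.00 tz 1.24 twist 0.00
  -> [0.4772 0.0584 0.0755] -95.5
```

Call:
drive_tool([
  {"tx": 0,"ty": 0,"tz": 0,"twist": 0.2},
  {"tx": 0,"ty": 0,"tz": 0.002,"twist": 0.4},
  {"tx": 0,"ty": 0,"tz": 0.004,"twist": 0.6},
  {"tx": 0,"ty": 0,"tz": 0.004,"twist": 0.6},
  {"tx": 0,"ty": 0,"tz": 0.004,"twist": 0.6},
])

```text
t: 57.33
tcp_pos: [0.5993, 0.0364, 0.0766]
ee_rot: [-2.881, 1.253, -0.001]
force: [-3.0, -0.7, 7.7]
width: 0.0141
```

Run:
```python
from h import *
feel(4)
```

```text
t 57.53 tcp [0.5993 0.0364 0.0766] press [-0.06   -0.0621] yaw -137.0 F [-3.3 -1.2  7.3] T [-0.157  0.622  0.236] j6 q 2.450 eff 0.191 w 0.0139
Tz [0.174 0.189 0.215 0.236] mean 0.204 eff 0.197 F [-2.9 -0.9  7.9]
```

Call:
drive_tool([
  {"tx": 0,"ty": 0,"tz": 0,"twist": 0},
  {"tx": 0,"ty": 0,"tz": 0,"twist": 0},
  {"tx": 0,"ty": 0,"tz": -0.4,"twist": 0},
  {"tx": 0,"ty": 0,"tz": -0.9,"twist": 0},
  {"tx": 0,"ty": 0,"tz": -1.22,"twist": 0},
], grip=0.5)

```text
t: 57.95
tcp_pos: [0.5995, 0.0366, 0.1258]
ee_rot: [-2.88, 1.253, -0.001]
force: [0.4, -0.0, 0.2]
width: 0.045
```

Run:
```python
from h import *
stat()
q=P(*B["fl"]);plan([(*q,.125,-95.5),(*q,.0765,-95.5)])
q2=P(*B["rr"]);plan([(*q2,.125,-84.2)],pos=np.r_[q,.125],yw=-98.5)
```

```text
t 57.95 tcp [0.5995 0.0366 0.1258] press [-0.0598 -0.0623] yaw -137.0 F [ 0.4 -0.   0.2] T [0.036 0.154 0.088] j6 q 2.450 eff 0.001 w 0.0450
call end: tx -1.24 ty 0.93 tz 0.01 twist -3.46
call end: tx -1.49 ty 0.43 tz 0.01 twist -3.46
  -> [0.4772 0.0584 0.125 ] -95.5
call end: tx 0.00 ty 0.00 tz 1.21 twist 0.00
  -> [0.4772 0.0584 0.0765] -95.5
call end: tx 3.19 ty -2.91 tz -0.00 twist -2.38
  -> [0.6204 0.1546 0.125 ] -84.2
```

Call:
drive_tool([
  {"tx": -0.25,"ty": 0.19,"tz": 0,"twist": -0.69},
  {"tx": -0.5,"ty": 0.37,"tz": 0,"twist": -1.38},
  {"tx": -0.74,"ty": 0.56,"tz": 0,"twist": -2.08},
  {"tx": -0.99,"ty": 0.74,"tz": 0,"twist": -2.77},
  {"tx": -1.24,"ty": 0.93,"tz": 0,"twist": -3.46},
])

```text
t: 58.37
tcp_pos: [0.5376, 0.0476, 0.1247]
ee_rot: [-3.06, 0.708, -0.001]
force: [0.1, 1.5, -0.3]
width: 0.0455
```

Call:
drive_tool([
  {"tx": -0.35,"ty": 0.1,"tz": 0,"twist": -0.8},
  {"tx": -0.72,"ty": 0.21,"tz": 0,"twist": -1.65},
  {"tx": -1.08,"ty": 0.31,"tz": 0,"twist": -2.5},
  {"tx": -1.4,"ty": 0.4,"tz": 0,"twist": -3.2},
  {"tx": -1.49,"ty": 0.43,"tz": 0,"twist": -3.46},
])

```text
t: 58.78
tcp_pos: [0.4749, 0.0586, 0.1245]
ee_rot: [-3.138, 0.143, 0.002]
force: [-0.4, -0.1, -0.4]
width: 0.0461
```

Call:
drive_tool([
  {"tx": 0,"ty": 0,"tz": 0.1,"twist": 0},
  {"tx": 0,"ty": 0,"tz": 0.4,"twist": 0},
  {"tx": 0,"ty": 0,"tz": 0.8,"twist": 0},
  {"tx": 0,"ty": 0,"tz": 1.1,"twist": 0},
  {"tx": 0,"ty": 0,"tz": 1.21,"twist": 0},
])

```text
t: 59.2
tcp_pos: [0.4766, 0.0582, 0.0746]
ee_rot: [3.138, -0.152, -0.002]
force: [0.0, 0.4, -0.4]
width: 0.0459
```

Call:
drive_tool([
  {"tx": 0,"ty": 0,"tz": 0,"twist": 0},
  {"tx": 0,"ty": 0,"tz": 0,"twist": 0},
  {"tx": 0,"ty": 0,"tz": 0,"twist": 0},
  {"tx": 0,"ty": 0,"tz": 0,"twist": 0},
  {"tx": 0,"ty": 0,"tz": 0,"twist": 0},
], grip=1.0)

```text
t: 59.62
tcp_pos: [0.4774, 0.0584, 0.0767]
ee_rot: [-3.138, 0.15, -0.002]
force: [0.0, -5.0, 1.1]
width: 0.015
```

Call:
drive_tool([
  {"tx": 0,"ty": 0,"tz": 0,"twist": 0},
  {"tx": 0,"ty": 0,"tz": 0.001,"twist": 0.1},
  {"tx": 0,"ty": 0,"tz": 0.002,"twist": 0.2},
  {"tx": 0,"ty": 0,"tz": 0.002,"twist": 0.3},
  {"tx": 0,"ty": 0,"tz": 0.002,"twist": 0.3},
])

```text
t: 60.03
tcp_pos: [0.4775, 0.0583, 0.0767]
ee_rot: [3.135, -0.201, 0.002]
force: [-0.0, -2.3, 7.7]
width: 0.0141
```

Run:
```python
from h import *
feel(4)
```

```text
t 60.23 tcp [0.4775 0.0583 0.0767] press [-0.0601  0.0617] yaw -97.3 F [-1.1 -1.2  6.6] T [-0.301  0.246  0.073] j6 q 1.817 eff 0.126 w 0.0141
Tz [0.137 0.095 0.13  0.073] mean 0.108 eff 0.153 F [-0.6 -1.7  6.6]
```

Call:
drive_tool([
  {"tx": 0,"ty": 0,"tz": 0,"twist": 0.2},
  {"tx": 0,"ty": 0,"tz": 0.002,"twist": 0.4},
  {"tx": 0,"ty": 0,"tz": 0.003,"twist": 0.5},
  {"tx": 0,"ty": 0,"tz": 0.003,"twist": 0.5},
  {"tx": 0,"ty": 0,"tz": 0.003,"twist": 0.5},
])

```text
t: 60.65
tcp_pos: [0.4775, 0.0582, 0.0766]
ee_rot: [3.129, -0.282, 0.002]
force: [-1.0, -2.3, 7.3]
width: 0.0138
```

Run:
```python
from h import *
feel(3)
s=r.state()["tcp_pos"];q2=P(*B["rr"]);plan([(*q2,.125,-84.2)],pos=np.r_[s[:2],.125])
```

```text
t 60.80 tcp [0.4774 0.0582 0.0766] press [-0.0601  0.0617] yaw -100.3 F [-1.1 -1.7  7.3] T [-0.374  0.371  0.208] j6 q 1.869 eff 0.184 w 0.0140
Tz [0.218 0.186 0.208] mean 0.204 eff 0.188 F [-1.4 -2.1  7.7]
call end: tx 3.09 ty -3.01 tz -0.00 twist -2.68
  -> [0.6204 0.1546 0.125 ] -84.2
```

Call:
drive_tool([
  {"tx": 0,"ty": 0,"tz": 0,"twist": 0},
  {"tx": 0,"ty": 0,"tz": 0,"twist": 0},
  {"tx": 0,"ty": 0,"tz": -0.4,"twist": 0},
  {"tx": 0,"ty": 0,"tz": -0.9,"twist": 0},
  {"tx": 0,"ty": 0,"tz": -1.22,"twist": 0},
], grip=0.5)

```text
t: 61.22
tcp_pos: [0.477, 0.0585, 0.1257]
ee_rot: [-3.129, 0.282, 0.0]
force: [0.2, -0.3, -0.4]
width: 0.0449
```

Call:
drive_tool([
  {"tx": 0.56,"ty": -0.54,"tz": 0,"twist": -0.5},
  {"tx": 1.2,"ty": -1.17,"tz": 0,"twist": -1.05},
  {"tx": 1.85,"ty": -1.8,"tz": 0,"twist": -1.6},
  {"tx": 2.5,"ty": -2.44,"tz": 0,"twist": -2.2},
  {"tx": 3.09,"ty": -3.01,"tz": 0,"twist": -2.68},
])

```text
t: 61.63
tcp_pos: [0.6215, 0.1562, 0.1246]
ee_rot: [-3.137, -0.163, -0.0]
force: [-0.6, -0.3, 0.9]
width: 0.0459
```

Call:
drive_tool([
  {"tx": 0,"ty": 0,"tz": 0.05,"twist": 0},
  {"tx": 0,"ty": 0,"tz": 0.35,"twist": 0},
  {"tx": 0,"ty": 0,"tz": 0.8,"twist": 0},
  {"tx": 0,"ty": 0,"tz": 1.1,"twist": 0},
  {"tx": 0,"ty": 0,"tz": 1.2,"twist": 0},
])

```text
t: 62.05
tcp_pos: [0.6171, 0.1537, 0.0737]
ee_rot: [3.137, 0.157, -0.008]
force: [-0.9, 0.3, -0.2]
width: 0.0458
```

Call:
drive_tool([
  {"tx": 0,"ty": 0,"tz": 0,"twist": 0},
  {"tx": 0,"ty": 0,"tz": 0,"twist": 0},
  {"tx": 0,"ty": 0,"tz": 0,"twist": 0},
  {"tx": 0,"ty": 0,"tz": 0,"twist": 0},
  {"tx": 0,"ty": 0,"tz": 0,"twist": 0},
], grip=1.0)

```text
t: 62.47
tcp_pos: [0.6205, 0.1548, 0.0776]
ee_rot: [-3.137, -0.159, -0.002]
force: [0.6, -8.3, 1.2]
width: 0.015
```

Call:
drive_tool([
  {"tx": 0,"ty": 0,"tz": 0,"twist": 0},
  {"tx": 0,"ty": 0,"tz": 0.001,"twist": 0.15},
  {"tx": 0,"ty": 0,"tz": 0.002,"twist": 0.3},
  {"tx": 0,"ty": 0,"tz": 0.002,"twist": 0.4},
  {"tx": 0,"ty": 0,"tz": 0.002,"twist": 0.4},
])

```text
t: 62.88
tcp_pos: [0.6206, 0.1546, 0.0775]
ee_rot: [3.14, 0.091, 0.002]
force: [-0.5, -3.1, 7.2]
width: 0.014
```

Run:
```python
from h import *
feel(3)
```

```text
t 63.03 tcp [0.6205 0.1546 0.0775] press [ 0.0601 -0.0621] yaw -86.6 F [-0.9 -2.5  6.7] T [-0.482  0.269  0.169] j6 q 1.754 eff 0.158 w 0.0143
Tz [0.149 0.141 0.169] mean 0.153 eff 0.192 F [-1.  -2.3  6.5]
```

Call:
drive_tool([
  {"tx": 0,"ty": 0,"tz": 0,"twist": 0.1},
  {"tx": 0,"ty": 0,"tz": 0.001,"twist": 0.2},
  {"tx": 0,"ty": 0,"tz": 0.001,"twist": 0.25},
  {"tx": 0,"ty": 0,"tz": 0.001,"twist": 0.25},
  {"tx": 0,"ty": 0,"tz": 0.001,"twist": 0.25},
])

```text
t: 63.45
tcp_pos: [0.6206, 0.1546, 0.0775]
ee_rot: [3.141, 0.051, 0.002]
force: [-0.6, -2.5, 6.5]
width: 0.0141
```

Run:
```python
from h import *
feel(3)
```

```text
t 63.60 tcp [0.6205 0.1546 0.0775] press [ 0.0601 -0.0621] yaw -88.1 F [-1.4 -2.1  6. ] T [-0.422  0.305  0.205] j6 q 1.781 eff 0.179 w 0.0139
Tz [0.159 0.199 0.205] mean 0.188 eff 0.181 F [-1.2 -2.5  6.7]
```

Call:
drive_tool([
  {"tx": 0,"ty": 0,"tz": 0,"twist": 0},
  {"tx": 0,"ty": 0,"tz": 0,"twist": 0},
  {"tx": 0,"ty": 0,"tz": -0.4,"twist": 0},
  {"tx": 0,"ty": 0,"tz": -1.1,"twist": 0},
  {"tx": 0,"ty": 0,"tz": -1.9,"twist": 0},
], grip=0.5)

```text
t: 64.02
tcp_pos: [0.6185, 0.1546, 0.1515]
ee_rot: [3.141, 0.051, -0.006]
force: [0.6, 1.1, 0.1]
width: 0.0445
```

Call:
drive_tool([
  {"tx": 0,"ty": 0,"tz": -0.5,"twist": 0},
  {"tx": 0,"ty": 0,"tz": -0.8,"twist": 0},
  {"tx": 0,"ty": 0,"tz": -1,"twist": 0},
  {"tx": 0,"ty": 0,"tz": -1,"twist": 0},
  {"tx": 0,"ty": 0,"tz": -1,"twist": 0},
])

```text
t: 64.43
tcp_pos: [0.6196, 0.1547, 0.1917]
ee_rot: [3.141, 0.052, -0.002]
force: [-0.1, -0.2, -0.2]
width: 0.0461
```

Run:
```python
from h import *
stat()
p,d=r.capture("scene");a=p[:,:,::-1][170:290,220:370];cv2.imwrite("pics/c5.png",cv2.resize(a,None,fx=5,fy=5,interpolation=cv2.INTER_CUBIC))
```

```text
t 64.43 tcp [0.6196 0.1547 0.1917] press [ 0.06   -0.0611] yaw -88.1 F [-0.1 -0.2 -0.2] T [-0.004  0.185  0.065] j6 q 1.780 eff 0.003 w 0.0461
```

View pics/c5.png

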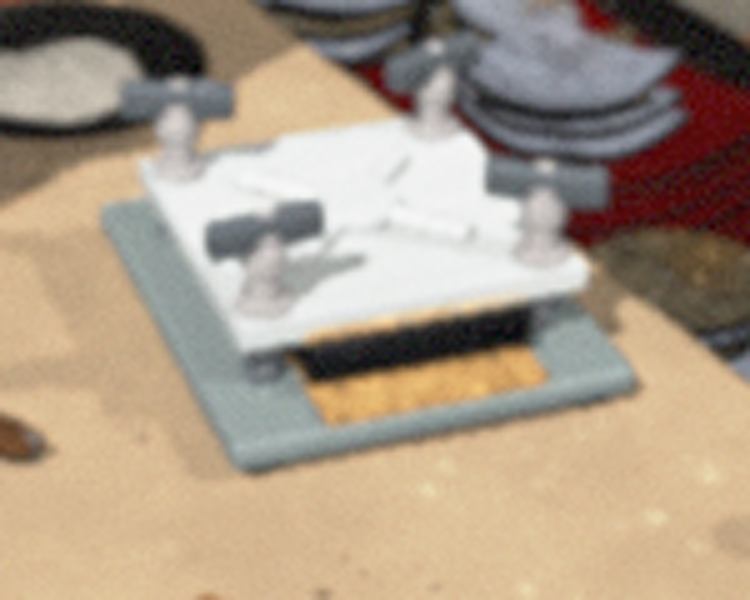

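The picture shows all four collars down on a level plate. The panel front (300–530, 340) is home and the gripper is clear. Handing in.

```bash
python3 -c "
from rig import r
print(r.sign_off())"
```

```text
the job is handed in; nothing more can be done
None
```

The job is handed in at about 64.5 s of the 72 s allowed. The panel is pushed home and all four bolts are evenly hand-tight. No verdict was reported.

- **Panel:** I pushed it until it stopped at the end stops with about 14 N. It stopped within 1 mm of where I had worked out home to be, and the last picture shows it still there.
- **First pass:** each bolt got about 0.75 rad in the order fl, rr, fr, rl, and all four stayed free.
- **Second pass:** I stepped all four down further and tightened them in diagonal pairs. They got tight at about 1.65–1.8 rad. On the final round the moment as I left each bolt was:

| Bolt | Final moment (N m) |
|---|---|
| rl | about 0.21 |
| fr | about 0.20 |
| fl | about 0.20 |
| rr | about 0.19 |

- **Reading quality:** the wrist moment is noisy, about ±0.03 to 0.05 N m per reading, so I averaged several. The last joint's effort agreed within about 0.02 N m once it had settled.
- **Relaxation:** the second pair of bolts took some load off rl and fr, which read only about 0.1 N m, so I went round all four once more. fl and rr were not felt again after that. Their opposite bolts may have shifted the loads slightly.
- **Last look:** the plate looked level and the gripper was clear at 0.19 m height. I judged level by eye and by the similar turn angles, not by measurement. I did not check the glue bottle, sanding block and ink pot afterwards; the arm never worked near them.
- **Refused calls:** three early move calls were refused for missing keys. They moved nothing and I sent them again.

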